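# Put the toys away in the pinned tub

### The job

Draw the red-knobbed pin out of the bracket on the blue toy tub and lay it in the groove of the small wooden pin rest, while the lid stays on. Then lift the yellow lid off, set it down flat, knob up, on the round cork mat, put every toy from the lazy Susan into the tub, and put the lid back on so that it sits flat and fully home; leave the pin in the groove. Leave the white cup with its glass ball, the books and the tea tin as they are.

Things in the scene. Friction and masses are not known exactly. Their poses are not given: they have to be found in the camera images.
- tub: Fixed round blue plastic tub, 170 mm outside diameter, 100 mm high, wall and bottom 5 mm thick; origin at the centre of its underside, z up. Its -x side carries the white pin bracket (see tub_bore).
- tub_bore (a point): Centre of the outer mouth of the pin bores in the tub's bracket, at x = -135, y = 0, z = 117 mm of the tub, axes as the tub's. Two upright plates, 10 mm thick, 44 mm wide, top at z = 129 mm, stand at tub x = -135 to -125 and -105 to -95 mm, each with a 13 mm square bore. The pin lies through both along tub x, tip over the lid's edge; pull it straight along tub -x, free after 70 mm.
- lid: Loose yellow lid, 100-210 g: disc 176 mm across, 8 mm thick; origin at the centre of the disc's underside, z up. Above it a dark wooden knob 28 mm across, z = 8 to 36 mm; below it a plug 144 mm across, 8 mm deep, that enters the tub's mouth with 6 mm of play all round. Origin 100 mm above the tub's origin when seated, at z = 12 mm on the mat.
- pin: Loose pin, about 60 g, round about its x axis: steel shaft 10 mm in diameter, 80 mm long, and a red cylindrical knob 24 mm in diameter and 24 mm long. Origin on the axis at mid-shaft; x points from knob to tip; shaft x = -40 to +40 mm, knob x = -64 to -40 mm. At first it lies level in the tub's bracket, origin near tub x = -110, z = 115 mm, axes along the tub's.
- rest: Fixed dark wooden block 50 mm (x) by 60 mm (y) by 45 mm high; origin at the centre of its underside. An open groove 16 mm wide and 16 mm deep runs along x over its top at y = 0, open above and at both ends. Parked, the pin's shaft lies on the groove floor (axis at z = 34 mm), mid-shaft about over the middle of the block, knob beyond either end.
- mat: Fixed round cork mat, 210 mm across and 4 mm thick; origin at the centre of its underside.
- susan: Wooden lazy Susan turntable, 340 mm across, its top at z = 40 mm; origin at the centre of its underside on the turning axis. It turns stiffly (it takes about 0.4 N m) and need not be turned. The cup stands at its middle, the toys around it.
- top: Toy: wooden spinning top with a blue band, standing on its flat crown with the point up: cylinder 44 mm in diameter up to z = 26 mm, then a cone to 12 mm at z = 50 mm; 40 g; origin at the centre of its underside. Absent in some runs.
- firefighter: Toy: red plastic firefighter figure, round: black foot disc 40 mm across and 6 mm thick, red body 28 mm across up to z = 42 mm, head to z = 62 mm; 40 g; origin at the centre of its underside, z up. Absent in some runs.
- turtle: Toy: green plastic turtle: round domed shell 46 mm across, straight-sided up to z = 15 mm, 29 mm high; an 18 mm head sticks out 37 mm to -x; 40 g; origin at the centre of its underside. Absent in some runs.
- duck: Toy: yellow plastic duck: round body 42 mm across and 28 mm high, head above it to z = 49 mm, beak to -x; 40 g; origin at the centre of its underside. Absent in some runs.
- car: Toy: blue and white plastic car, 52 mm (x) by 32 mm (y, over the wheels) by 34 mm high; 50 g; origin at the centre of its underside. Absent in some runs.
- cup: Bystander: white ceramic cup, 68 mm across and 65 mm high, standing loose in the middle of the lazy Susan; origin at the centre of its underside.
- glass_ball_center (a point): Bystander: centre of the 34 mm green glass ball lying in the cup.
- books: Bystander: stack of picture books 100 by 140 by 40 mm beyond the tub; origin at the centre of its underside.
- tea_tin: Bystander: tea tin, 70 mm across and 90 mm high, beyond the tub; origin at the centre of its underside.
Mind the look-alikes: they are no part of the job. Several things have the shape of the tub; the one meant has the colours described above.

How it is judged:
By the outcome, as a careful person would: the job done as asked, in the order asked, and still so for the second after the job is handed in, with the robot touching nothing.
Of top, firefighter, turtle, duck, car only 3 to 5 are there at a start; the rules pass over those that are not, and their reading is None.
At some moment in a run one of top, firefighter, turtle, duck, car may be knocked a few centimetres aside while the robot is not near it.
Once in a run the grip may slacken for a moment while it holds something.
It also fails if it takes over 210 s, if anything falls off the work surface, if the arm or the gripper's body presses on something with over 40 N, if the wrist force passes 120 N, or if a joint passes its speed limit or range.

### The arm

A 6-joint arm with a two-finger parallel gripper is mounted at the origin on the work surface. World frame = base frame: x ahead of the robot, y to its left, z up, the work surface at z = 0. Lengths are in m, angles in rad, forces in N, time in s.
With the tool pointing down it reaches from about 0.325 to 1 m from the base axis. Payload 5.1 kg.
Tool frame: the origin (TCP) lies midway between the tips of the shut fingers; the grasp point (between the pads) lies 19 mm behind it; z points along the fingers, y is the line along which they close (so a half turn about z gives the same grasp; the last joint's range is limited). The gripper opens to 85 mm and grips with 20 to 120 N. Pads are 22 mm wide; open, the fingers measure 114 mm over their backs; the gripper's body (76 mm by 85 mm) begins 54 mm behind the grasp point. The pads swing forward as they close: fully open they stand 13 mm farther back than shut.
Start: joints at [-1.247, 0.124, 1.65, -0, 1.367, -0.083], TCP at [0.257, -0.597, 0.231] pointing down, gripper open.
Joint ranges: [-2.61, 2.61], [-1.02, 2.33], [0.03, 2.71], [-1.35, 4.49], [0.32, 2.68], [-2.91, 2.91]. Speed limits (rad/s): [2.57, 2.57, 3.14, 3.14, 3.14, 3.14].

### API

Orientations are given as a 3x3 rotation matrix whose columns are the frame's x, y, z axes.
In Python, from workcell import manip gives the robot as it stands. The module is installed in compiled form; this text tells all that it offers.
- The arm moves only by the tool servo_tool, never from a script. Its argument "moves" is a list of rows, each a list of 3 entries, a list of its own where there are three numbers: the shift along the tool's x, y, z as a fraction of full scale, then the turn, a rotation vector about the tool's x, y, z as a fraction of full scale, then the finger opening in mm, from 0 to 85.4. A call has 1 to 8 rows; each row shifts and turns the commanded pose from where the row before left it, along the tool's axes as they then stand; what a row does not reach is not made up. Full scale, the value 1, is 0.1 m for a shift and pi rad for a turn. A row lasts 1/10 s, in which the tool goes at most 50 mm and 8.59 degrees, less where a joint would pass 70% of its speed; a pose out of reach is approached as far as the arm can. A call with a number of a shift or a turn outside -1 to 1 is refused whole. A call with a gripper value outside its range is refused whole. The fingers move at their own pace and stop on an object; "force" is the grip in N (left out, the last holds). Time passes only in rows, so rows that do not move let the fingers close. It gives the time, the measured TCP pose, the force, the opening and the grip force at its end, in the units of the state.
- manip.get_state(): the state, without advancing time (a new reading comes with each control period).
- manip.camera(name): name is "scene" or "top" or "wrist"; returns the picture (480x640x3 uint8, red, green, blue); there is no depth.
- manip.camera_params(name): a dict with "camera_matrix" (3x3 intrinsics, pixels), "rvec" (rotation vector, rad) and "tvec" (3), from world to camera coordinates, as OpenCV has them; the wrist camera has in their place "mount" (4x4, takes a point from camera to tool coordinates, whose origin is the TCP and whose axes are the flange's). Camera axes: x right, y down, z forward; pixel columns grow to the right and rows downward; lengths in m; the calibration is good to about 2 mm. A picture is of the moment at which its call begins: read the wrist's pose just before it. camera_params takes no time and is no camera call.
- manip.job_done(): hands the job in; it is judged then, once.
The state is a dict: "time_s": time; "q": joint angles; "qvel": joint speeds; "tau": joint torques, N m; "tcp_pos": TCP position; "orientation": TCP orientation; "wrist_force": force on the tool from outside, world axes, zero at the start; "wrist_torque": the same for the moment, N m; "finger_gap": finger opening in m; "grip_force": force on a finger pad.
Only numpy, scipy, OpenCV 4.12 (cv2) and the standard library are available. Lean on these libraries where they do the work, as an engineer would, in place of code of your own. Each camera call takes 0.05 s, during which the arm holds its last target. There are 200 camera calls.

## Working session

There is one attempt and no reset: what is moved stays moved. The work goes in short steps, Python scripts to look and compute and a tool call to move; the robot and the scene stay as the last step left them, time stands still between calls to the robot, and variables do not carry over. Pictures are saved under pics/ and viewed, at most 14 in all, crops included, and the job is handed in when it is done.

Besides the shell and the picture viewer there is one more tool, called as name([rows], argument=value, ...), one row to a line, values as JSON. servo_tool: Moves the arm, as the interface text tells. Its arguments: {"type":"object","properties":{"moves":{"type":"array"},"force":{"type":"number"}},"required":["moves"]}

```bash
ls; mkdir -p pics; cat > h.py <<'E'
import numpy as np, cv2
from workcell import manip
def params(n):
    p=manip.camera_params(n); K=np.array(p["camera_matrix"])
    if n=="wrist":
        s=manip.get_state(); T=np.eye(4);T[:3,:3]=s["orientation"];T[:3,3]=s["tcp_pos"]
        C=T@np.array(p["mount"]); return K,C[:3,:3],C[:3,3]
    R=cv2.Rodrigues(np.array(p["rvec"],float))[0]; t=np.array(p["tvec"],float).ravel()
    return K,R.T,-R.T@t
def snap(n,f):
    c=params(n); im=manip.camera(n); cv2.imwrite(f"pics/{f}.png",im[:,:,::-1]); np.savez(f"pics/{f}.npz",K=c[0],R=c[1],t=c[2]); return im,c
def load(f):
    d=np.load(f"pics/{f}.npz"); return cv2.imread(f"pics/{f}.png")[:,:,::-1],(d["K"],d["R"],d["t"])
def at_z(c,u,v,z):
    K,R,t=c; d=R@np.linalg.inv(K)@np.array([u,v,1.]); return t+d*(z-t[2])/d[2]
def proj(c,p):
    K,R,t=c; q=K@(R.T@(np.array(p)-t)); return q[:2]/q[2]
E
python3 - <<'E'
from h import *
for n in("top","scene","wrist"):
    im,c=snap(n,n+"0"); print(n,c[2].round(3),c[1].round(2).tolist(),c[0][0,0])
s=manip.get_state();print(s)
print(manip.camera_params("wrist")["mount"])
E
```

```text
pics
top [0.351 0.004 1.306] [[0.01, -1.0, 0.1], [-1.0, -0.01, -0.0], [0.0, -0.1, -1.0]] 574.5780365215134
scene [0.848 0.472 0.778] [[-0.81, 0.43, -0.4], [0.59, 0.61, -0.53], [0.01, -0.66, -0.75]] 437.9635354009246
wrist [ 0.319 -0.569  0.372] [[0.4, -0.88, -0.25], [-0.92, -0.38, -0.1], [-0.0, 0.27, -0.96]] 348.5147712151978
{'time_s': 0.15, 'q': array([-1.24658818e+00,  1.24381956e-01,  1.65130892e+00, -1.51013968e-05,
        1.36748865e+00, -8.25833583e-02]), 'qvel': array([ 0.00027753, -0.00167069, -0.00497449,  0.00100702, -0.00177567,
       -0.00093523]), 'tau': array([ 7.94060252e-04, -4.24228227e+01, -3.66012383e+01, -1.05501490e-04,
        4.66828133e-03, -7.75875407e-06]), 'tcp_pos': array([ 0.25701826, -0.59653925,  0.23034852]), 'orientation': array([[ 9.18393854e-01,  3.95667107e-01, -5.19532786e-04],
       [ 3.95667431e-01, -9.18392637e-01,  1.49949468e-03],
       [ 1.16165636e-04, -1.58268890e-03, -9.99998741e-01]]), 'wrist_force': array([ 0.96351267,  0.44649613, -0.26168936]), 'wrist_torque': array([0.04335252, 0.07292225, 0.02018983]), 'grip_force': 0.0, 'finger_gap': 0.08549863321808235}
[[ 3.64466993e-04 -9.63586675e-01 -2.67395936e-01  6.75472414e-02]
 [ 9.99999595e-01  1.31189068e-04  8.90270854e-04 -7.18907607e-04]
 [-8.22773709e-04 -2.67396152e-01  9.63586333e-01 -1.41685831e-01]
 [ 0.00000000e+00  0.00000000e+00  0.00000000e+00  1.00000000e+00]]
```

View pics/top0.png

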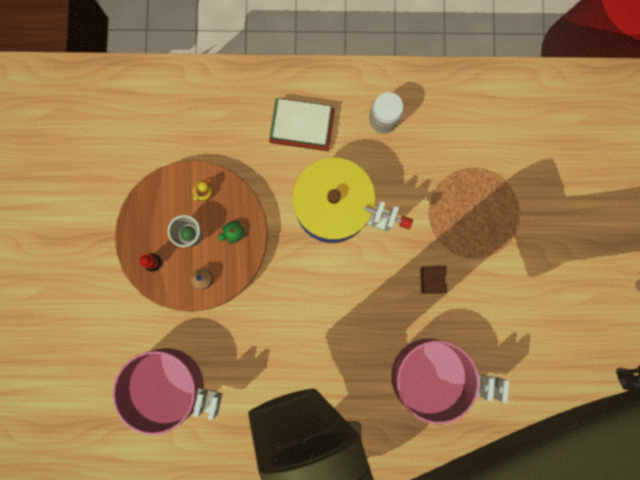

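View pics/scene0.png

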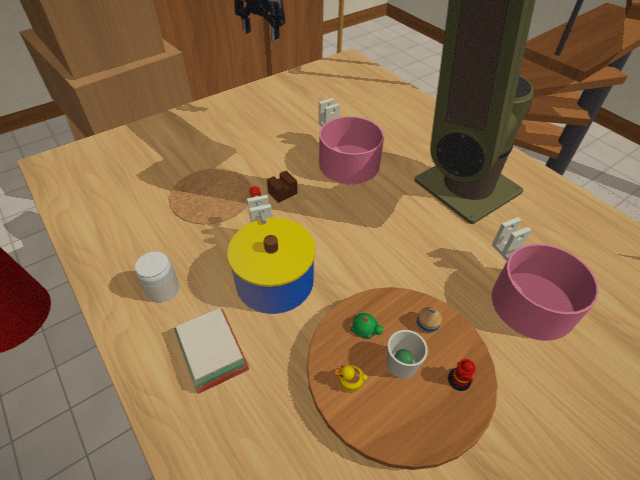

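Top view: yellow-lidded blue tub (334,200) with bracket and red pin knob (406,222), mat (474,212), rest (434,280). The toys are the duck (203,188), turtle (232,232), top (202,280) and firefighter (150,262), with the cup at (184,232). Candidates for the tub are the pink ones at (157,392) and (437,382) and the blue one with the yellow lid at (334,200). The blue one is meant. Next I'll measure.

```bash
python3 - <<'E'
from h import *
im,c=load("top0"); hsv=cv2.cvtColor(im,cv2.COLOR_RGB2HSV)
def seg(lo,hi,box,z,name,ell=False):
    x0,y0,x1,y1=box; m=cv2.inRange(hsv[y0:y1,x0:x1],np.array(lo),np.array(hi))
    n,l,st,ce=cv2.connectedComponentsWithStats(m); i=1+st[1:,4].argmax()
    cn,_=cv2.findContours((l==i).astype('u1'),cv2.RETR_EXTERNAL,cv2.CHAIN_APPROX_NONE); cn=max(cn,key=len)[:,0]+[x0,y0]
    P=np.array([at_z(c,u,v,z)[:2] for u,v in cn]); 
    (cx,cy),r=cv2.minEnclosingCircle(P.astype('f4')*1000)
    A=np.c_[2*P,np.ones(len(P))]; s=np.linalg.lstsq(A,(P**2).sum(1),rcond=None)[0]
    print(name,"area",st[i,4],"cen",at_z(c,*(ce[i]+[x0,y0]),z)[:2].round(4),"circfit",s[:2].round(4),np.sqrt(s[2]+s[0]**2+s[1]**2).round(4),"minrect",cv2.minAreaRect(P.astype('f4')*1000))
seg((22,120,80),(35,255,255),(280,150,385,250),.108,"lid")
seg((0,150,80),(8,255,255),(395,210,420,235),.117,"pinknob")
seg((0,0,0),(25,255,95),(410,255,455,300),.045,"rest")
seg((0,60,0),(30,160,200),(425,165,525,262),.004,"mat")
seg((0,135,60),(14,255,200),(110,155,272,312),.04,"susan")
seg((20,150,60),(35,255,255),(185,170,220,208),.06,"duck")
seg((45,100,20),(85,255,255),(215,215,250,250),.055,"turtle")
seg((0,170,40),(6,255,255),(135,245,165,275),.09,"fire")
crop=np.hstack([cv2.resize(im[y:y+100,x:x+100],(390,390),interpolation=cv2.INTER_CUBIC) for x,y in((355,180),(380,230))])
cv2.imwrite("pics/cropA.png",crop[:,:,::-1])
crop=np.hstack([cv2.resize(im[160:310,130:280],(590,590),interpolation=cv2.INTER_CUBIC)])
cv2.imwrite("pics/cropB.png",crop[:,:,::-1])
E
```

```text
lid area 5296 cen [ 0.5852 -0.0331] circfit [ 0.5816 -0.0343] 0.0906 minrect ((583.9712524414062, -21.143798828125), (176.1736602783203, 203.11045837402344), 10.54875659942627)
pinknob area 98 cen [ 0.5331 -0.1858] circfit [ 0.533  -0.1857] 0.0109 minrect ((533.3599243164062, -185.641357421875), (21.79059600830078, 19.442041397094727), 71.85961151123047)
rest area 680 cen [ 0.4181 -0.2563] circfit [ 0.4182 -0.2564] 0.0317 minrect ((418.5177917480469, -256.5759582519531), (60.035728454589844, 55.666683197021484), 2.12463116645813)
mat area 9559 cen [ 0.5743 -0.3613] circfit [ 0.5753 -0.3617] 0.13 minrect ((574.9322509765625, -362.6471862792969), (222.8511505126953, 233.359619140625), 0.5549280643463135)
susan area 15735 cen [0.5108 0.2811] circfit [0.5138 0.2786] 0.1673 minrect ((513.0582275390625, 279.1424255371094), (334.7565002441406, 335.2038879394531), 22.994705200195312)
duck area 227 cen [0.607 0.253] circfit [0.6069 0.2543] 0.0178 minrect ((608.5515747070312, 253.38412475585938), (42.59471130371094, 39.610599517822266), 1.56429123878479)
turtle area 318 cen [0.5174 0.1863] circfit [0.5174 0.1871] 0.0224 minrect ((514.9825439453125, 188.8747100830078), (42.29092788696289, 52.5808219909668), 39.3903923034668)
fire area 193 cen [0.4495 0.3583] circfit [0.449  0.3574] 0.0162 minrect ((450.4425354003906, 357.3626403808594), (27.679393768310547, 38.4474983215332), 0.553476870059967)
```

View pics/cropA.png

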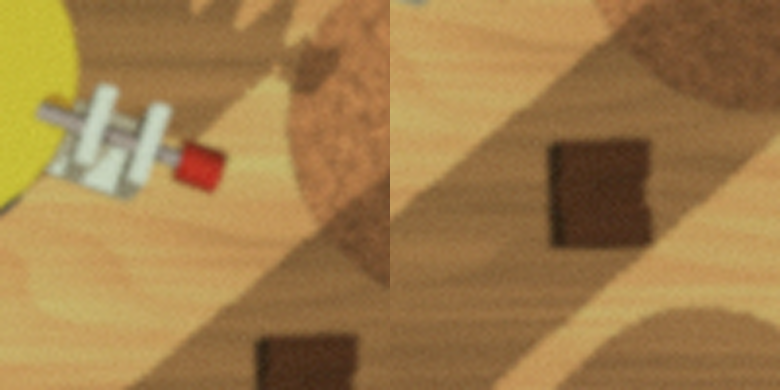

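Lid, bracket and pin confirm the blue tub. The rest's groove notch shows on its right side, so the groove runs along the image horizontal (world y). Now I'll refine the lid and pin and write a move planner.

```bash
cat >> h.py <<'E'
from scipy.spatial.transform import Rotation as Ro
def down(a):  # tool y axis at heading a (rad), pointing down
    y=np.array([np.cos(a),np.sin(a),0]); z=np.array([0,0,-1.]); return np.c_[np.cross(y,z),y,z]
def ik_heads(): return manip.get_state()
def plan(p,R=None,n=8,gap=85,start=None):
    s=manip.get_state(); p0=np.array(s["tcp_pos"]);R0=np.array(s["orientation"])
    if start: p0,R0=start
    R=R0 if R is None else R
    w=Ro.from_matrix(R0.T@R).as_rotvec(); 
    print("ang total deg",np.degrees(np.linalg.norm(w)).round(1),"dist",np.linalg.norm(np.array(p)-p0).round(4),"q6",s["q"][5].round(2))
    d=(np.array(p)-p0)/n; Rc=R0
    rows=[]
    for i in range(n):
        rows.append([[float(x) for x in (Rc.T@d/0.1).round(3)],[float(x) for x in (w/n/np.pi).round(4)],gap]); Rc=Rc@Ro.from_rotvec(w/n).as_matrix()
    print(str(rows).replace(" ",""))
    return np.array(p),R
E
python3 - <<'E'
from h import *
im,c=load("top0"); hsv=cv2.cvtColor(im,cv2.COLOR_RGB2HSV)
m=np.zeros((480,640),'u1'); m[150:250,285:385]=cv2.inRange(hsv[150:250,285:385],np.array((24,200,100)),np.array((34,255,255)))
n,l,st,ce=cv2.connectedComponentsWithStats(m); i=1+st[1:,4].argmax()
cn,_=cv2.findContours((l==i).astype('u1'),cv2.RETR_EXTERNAL,cv2.CHAIN_APPROX_NONE); cn=max(cn,key=len)[:,0]
P=np.array([at_z(c,u,v,.106)[:2] for u,v in cn]);print(st[i])
from scipy.optimize import least_squares
r=least_squares(lambda x:np.hypot(*(P-x[:2]).T)-x[2],[.583,-.033,.088],loss='soft_l1',f_scale=.001);print("lid",r.x)
k=at_z(c,406.3,222.8,.115); L=r.x[:2]; K=np.array([.533,-.186])
d=K-L; print("dist",np.hypot(*d),"yaw of tub",np.degrees(np.arctan2(-d[1],-d[0])))
# shaft line from crop pixels
a=at_z(c,355+40/3.9,180+108/3.9,.115)[:2]; b=at_z(c,355+212/3.9,180+170/3.9,.115)[:2]; print("shaft",a,b,np.degrees(np.arctan2(*(a-b)[::-1])))
# predicted knob centre
s=manip.get_state();R=s["orientation"];print("tool y head",np.degrees(np.arctan2(R[1,1],R[0,1])))
yaw=np.arctan2(-d[1],-d[0])
for h in(yaw+np.pi/2,yaw-np.pi/2): plan([.505,-.2,.25],down(h),12)
E
```

```text
Traceback (most recent call last):
ValueError: attempt to get argmax of an empty sequence
```

View pics/cropB.png

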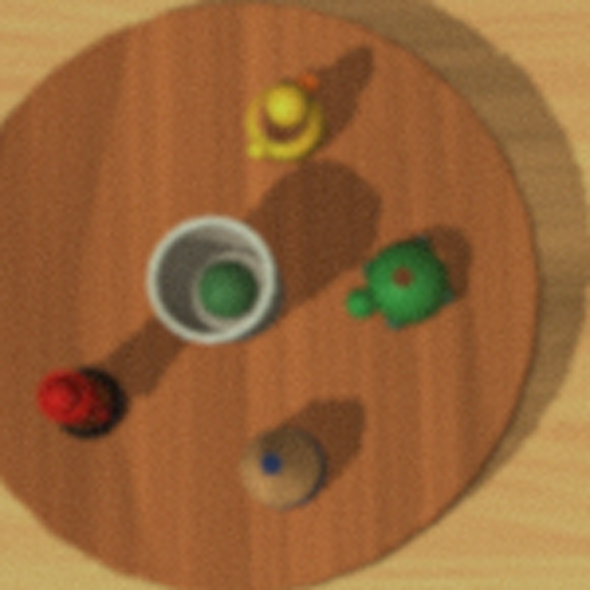

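The Susan holds a duck (beak up-right), a turtle (head left), a spinning top and the firefighter; there is no car.

```bash
python3 - <<'E'
from h import *
im,c=load("top0"); hsv=cv2.cvtColor(im,cv2.COLOR_RGB2HSV)
print(hsv[200,310],hsv[175,330],hsv[215,355],"wood",hsv[160,290],hsv[245,380])
h=hsv[200,310].astype(int)
m=np.zeros((480,640),'u1'); m[150:250,285:385]=((np.abs(hsv[150:250,285:385,0].astype(int)-h[0])<4)&(hsv[150:250,285:385,1]>h[1]-40))
m=cv2.morphologyEx(m,cv2.MORPH_OPEN,np.ones((3,3)))
n,l,st,ce=cv2.connectedComponentsWithStats(m); i=1+st[1:,4].argmax()
cn,_=cv2.findContours((l==i).astype('u1'),cv2.RETR_EXTERNAL,cv2.CHAIN_APPROX_NONE); cn=max(cn,key=len)[:,0]
P=np.array([at_z(c,u,v,.106)[:2] for u,v in cn]);print(st[i])
from scipy.optimize import least_squares
r=least_squares(lambda x:np.hypot(*(P-x[:2]).T)-x[2],[.583,-.033,.088],loss='soft_l1',f_scale=.001);print("lid",r.x)
L=r.x[:2]; K=at_z(c,406.2,222.6,.12)[:2]; K=np.array([.533,-.186])
d=K-L; print("dist",np.hypot(*d),"yaw of tub",np.degrees(np.arctan2(-d[1],-d[0])))
a=at_z(c,355+40/3.9,180+108/3.9,.115)[:2]; b=at_z(c,355+212/3.9,180+170/3.9,.115)[:2]; print("shaft",a,b,np.degrees(np.arctan2(*(a-b)[::-1])))
s=manip.get_state();R=s["orientation"];print("tool y head",np.degrees(np.arctan2(R[1,1],R[0,1])))
yaw=np.arctan2(-d[1],-d[0])
for h in(yaw+np.pi/2,yaw-np.pi/2): plan([.505,-.2,.25],down(h),12)
E
```

```text
[ 28 184 197] [ 28 182 200] [ 28 184 198] wood [ 19 130 196] [ 18 132 201]
[ 292  158   83   81 4921]
lid [ 0.5863948  -0.03385131  0.08613326]
dist 0.1612458584862163 yaw of tub 70.6620749801938
shaft [ 0.56400751 -0.10121762] [ 0.53121649 -0.19361584] 70.46083252498478
tool y head -66.69238276831977
ang total deg 132.6 dist 0.4681 q6 -0.08
[[[0.321,-0.222,-0.016],[-0.0,0.0,0.0614],85],[[0.272,-0.279,-0.016],[-0.0,0.0,0.0614],85],[[0.214,-0.326,-0.016],[-0.0,0.0,0.0614],85],[[0.147,-0.361,-0.016],[-0.0,0.0,0.0614],85],[[0.075,-0.382,-0.016],[-0.0,0.0,0.0614],85],[[0.0,-0.39,-0.016],[-0.0,0.0,0.0614],85],[[-0.074,-0.383,-0.016],[-0.0,0.0,0.0614],85],[[-0.146,-0.361,-0.016],[-0.0,0.0,0.0614],85],[[-0.213,-0.326,-0.016],[-0.0,0.0,0.0614],85],[[-0.272,-0.28,-0.016],[-0.0,0.0,0.0614],85],[[-0.32,-0.222,-0.016],[-0.0,0.0,0.0614],85],[[-0.357,-0.157,-0.016],[-0.0,0.0,0.0614],85]]
ang total deg 47.4 dist 0.4681 q6 -0.08
[[[0.321,-0.222,-0.016],[-0.0,-0.0,-0.0219],85],[[0.335,-0.199,-0.016],[-0.0,-0.0,-0.0219],85],[[0.348,-0.176,-0.016],[-0.0,-0.0,-0.0219],85],[[0.359,-0.151,-0.016],[-0.0,-0.0,-0.0219],85],[[0.369,-0.126,-0.016],[-0.0,-0.0,-0.0219],85],[[0.377,-0.101,-0.016],[-0.0,-0.0,-0.0219],85],[[0.383,-0.074,-0.016],[-0.0,-0.0,-0.0219],85],[[0.387,-0.048,-0.016],[-0.0,-0.0,-0.0219],85],[[0.389,-0.021,-0.016],[-0.0,-0.0,-0.0219],85],[[0.39,0.006,-0.016],[-0.0,-0.0,-0.0219],85],[[0.388,0.033,-0.016],[-0.0,-0.0,-0.0219],85],[[0.385,0.059,-0.016],[-0.0,-0.0,-0.0219],85]]
```

servo_tool([
  [[0.321,-0.222,-0.016],[0,0,-0.0219],85],
  [[0.335,-0.199,-0.016],[0,0,-0.0219],85],
  [[0.348,-0.176,-0.016],[0,0,-0.0219],85],
  [[0.359,-0.151,-0.016],[0,0,-0.0219],85],
  [[0.369,-0.126,-0.016],[0,0,-0.0219],85],
  [[0.377,-0.101,-0.016],[0,0,-0.0219],85],
  [[0.383,-0.074,-0.016],[0,0,-0.0219],85],
  [[0.387,-0.048,-0.016],[0,0,-0.0219],85],
])

```text
time_s: 0.95
tcp_pos: [0.4231, -0.3309, 0.2439]
orientation: [[0.574, 0.819, -0.0], [0.819, -0.574, 0.0], [0.0, -0.0, -1.0]]
wrist_force: [0.8, -0.7, 0.4]
finger_gap: 0.0847
grip_force: 0.0
```

servo_tool([
  [[0.389,-0.021,-0.016],[0,0,-0.0219],85],
  [[0.39,0.006,-0.016],[0,0,-0.0219],85],
  [[0.388,0.033,-0.016],[0,0,-0.0219],85],
  [[0.385,0.059,-0.016],[0,0,-0.0219],85],
  [[0,0,0],[0,0,0],85],
  [[0,0,0],[0,0,0],85],
])

```text
time_s: 1.55
tcp_pos: [0.5055, -0.1998, 0.2502]
orientation: [[0.331, 0.944, -0.001], [0.944, -0.331, -0.0], [-0.0, -0.001, -1.0]]
wrist_force: [-0.4, 0.3, -0.3]
finger_gap: 0.0852
grip_force: 0.0
```

```bash
python3 - <<'E'
from h import *
im,c=snap("wrist","w1"); s=manip.get_state(); print(s["time_s"],s["tcp_pos"],s["q"].round(2))
E
```

```text
1.6 [ 0.50513676 -0.20054833  0.25017048] [-0.48 -0.12  1.87 -0.    1.4  -0.14]
```

View pics/w1.png

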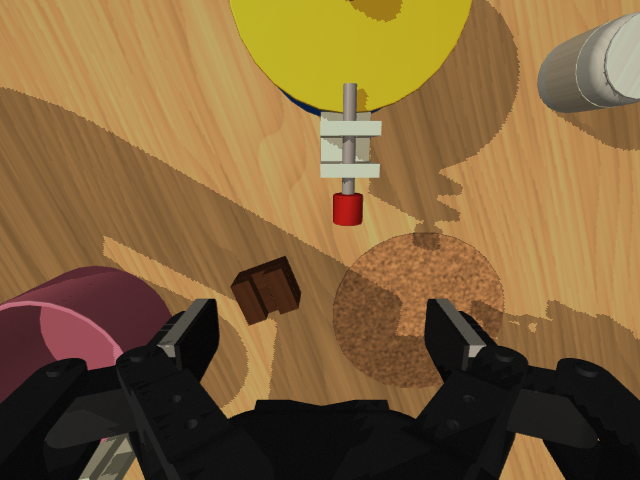

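The wrist view shows the pin from tip (350,84) to knob (348,209), the rest's top around (266,290) with its groove, and the mat centre near (419,310).

```bash
python3 - <<'E'
from h import *
im,c=load("w1"); hsv=cv2.cvtColor(im,cv2.COLOR_RGB2HSV)
m=cv2.inRange(hsv[180:240,320:380],np.array((0,150,50)),np.array((6,255,255)))|cv2.inRange(hsv[180:240,320:380],np.array((174,150,50)),np.array((180,255,255)))
ys,xs=np.nonzero(m); print("knob px",xs.min()+320,xs.max()+320,ys.min()+180,ys.max()+180)
u=(xs.min()+xs.max())/2+320
K1=at_z(c,u,ys.min()+180,.127); K2=at_z(c,u,ys.max()+180,.119);print("knob ends",K1,K2)
t=at_z(c,350,84,.118); print("tip",t,"len",np.hypot(*(t-K2)[:2]),"yaw",np.degrees(np.arctan2(*(t-K2)[1::-1])))
# mat circle ellipse points
mm=cv2.inRange(hsv,np.array((5,80,40)),np.array((16,175,230)));
for nm,px in dict(left=(333,310),top=(425,233),right=(503,290)).items(): print(nm,at_z(c,*px,.004)[:2])
P=np.array([at_z(c,*p,.004)[:2] for p in((333,310),(425,233),(503,290),(345,275),(480,252),(400,385))]);A=np.c_[2*P,np.ones(len(P))];q=np.linalg.lstsq(A,(P**2).sum(1),rcond=None)[0];print("mat",q[:2],np.sqrt(q[2]+q[0]**2+q[1]**2))
cr=cv2.resize(im[245:335,220:310],(540,540),interpolation=cv2.INTER_CUBIC)
cv2.imwrite("pics/rest.png",cr[:,:,::-1])
E
```

```text
knob px 333 361 193 225
knob ends [ 0.53483737 -0.17316981  0.127     ] [ 0.52709664 -0.19857733  0.119     ]
tip [ 0.56161925 -0.10048953  0.118     ] len 0.10398570788105538 yaw 70.6101622000809
left [ 0.47774539 -0.32022935]
top [ 0.60821887 -0.26357234]
right [ 0.67852892 -0.3626102 ]
mat [ 0.57414332 -0.35984158] 0.10338712233725701
```

View pics/rest.png

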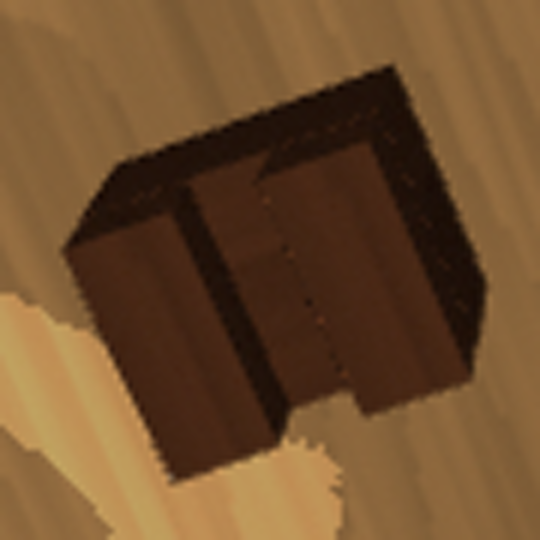

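```bash
python3 - <<'E'
from h import *
im,c=load("w1")
P=np.array([at_z(c,220+a/6,245+b/6,.045)[:2] for a,b in((65,248),(375,143),(475,378),(172,483))]);print(P.round(4))
print("sides",np.linalg.norm(P-np.roll(P,-1,0),axis=1),"rest centre",P.mean(0))
g=(P[1]-P[2]+P[0]-P[3]);print("groove yaw",np.degrees(np.arctan2(g[1],g[0])))
R=down(np.radians(70.5-90))
a=plan([.531,-.1868,.16],R,4); plan([.531,-.1868,.097],R,4,start=a)
E
```

```text
[[ 0.3888 -0.2384]
 [ 0.4481 -0.2381]
 [ 0.449  -0.2863]
 [ 0.389  -0.2877]]
sides [0.05924266 0.04814977 0.0600082  0.04929866] rest centre [ 0.41874558 -0.26263339]
groove yaw 90.67029326086849
ang total deg 0.1 dist 0.0948 q6 -0.14
[[[0.054,0.05,0.225],[-0.0001,0.0,0.0001],85],[[0.054,0.05,0.225],[-0.0001,0.0,0.0001],85],[[0.054,0.05,0.225],[-0.0001,0.0,0.0001],85],[[0.054,0.05,0.225],[-0.0001,0.0,0.0001],85]]
ang total deg 0.0 dist 0.063 q6 -0.14
[[[0.0,0.0,0.158],[0.0,0.0,0.0],85],[[0.0,0.0,0.158],[0.0,0.0,0.0],85],[[0.0,0.0,0.158],[0.0,0.0,0.0],85],[[0.0,0.0,0.158],[0.0,0.0,0.0],85]]
```

servo_tool([
  [[0.054,0.05,0.225],[0,0,0],60],
  [[0.054,0.05,0.225],[0,0,0],60],
  [[0.054,0.05,0.225],[0,0,0],60],
  [[0.054,0.05,0.225],[0,0,0],60],
  [[0,0,0.16],[0,0,0],60],
  [[0,0,0.16],[0,0,0],60],
  [[0,0,0.16],[0,0,0],60],
  [[0,0,0.15],[0,0,0],60],
])

```text
time_s: 2.4
tcp_pos: [0.5313, -0.1872, 0.0967]
orientation: [[0.333, 0.943, 0.0], [0.943, -0.333, -0.0], [-0.0, 0.0, -1.0]]
wrist_force: [0.2, -0.9, 0.5]
finger_gap: 0.0603
grip_force: 0.0
```

servo_tool([
  [[0,0,0],[0,0,0],40],
  [[0,0,0],[0,0,0],30],
  [[0,0,0],[0,0,0],26],
  [[0,0,0],[0,0,0],20],
  [[0,0,0],[0,0,0],15],
  [[0,0,0],[0,0,0],15],
], force=50)

```text
time_s: 3.0
tcp_pos: [0.5322, -0.1871, 0.0986]
orientation: [[0.332, 0.943, 0.002], [0.943, -0.332, -0.001], [-0.0, 0.002, -1.0]]
wrist_force: [1.1, -0.6, 2.6]
finger_gap: 0.0226
grip_force: 49.0
```

```bash
python3 - <<'E'
from h import *
snap("wrist","w2"); s=manip.get_state(); print(s)
E
```

```text
{'time_s': 3.05, 'q': array([-4.33154252e-01,  5.54393487e-02,  1.95777349e+00, -3.87812652e-05,
        1.12613355e+00, -9.47584746e-02]), 'qvel': array([-0.00159624,  0.0018191 ,  0.00163384,  0.00140946, -0.0003724 ,
        0.00051729]), 'tau': array([ 2.90168384e-01, -3.40844643e+01, -3.12443376e+01,  1.89918088e-02,
        1.67238065e-01, -1.94823492e-02]), 'tcp_pos': array([ 0.53223236, -0.18708459,  0.09860476]), 'orientation': array([[ 3.31958827e-01,  9.43291705e-01,  2.02411683e-03],
       [ 9.43293844e-01, -3.31957488e-01, -9.74613521e-04],
       [-2.47424111e-04,  2.23286851e-03, -9.99997477e-01]]), 'wrist_force': array([0.37173777, 0.13303624, 2.76542029]), 'wrist_torque': array([-0.10933359, -0.10787576, -0.06601985]), 'grip_force': 49.016239643096924, 'finger_gap': 0.02239690143760426}
```

View pics/w2.png

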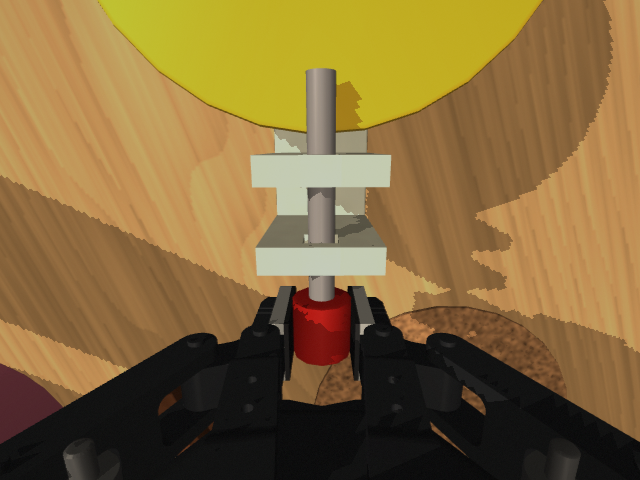

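The pads hold the knob squarely and the pin is straight in the view. Now I'll pull it straight back along tool -x.

servo_tool([
  [[0,0,-0.01],[0,0,0],15],
  [[-0.05,0,0],[0,0,0],15],
  [[-0.1,0,0],[0,0,0],15],
  [[-0.1,0,0],[0,0,0],15],
  [[-0.1,0,0],[0,0,0],15],
  [[-0.1,0,0],[0,0,0],15],
  [[-0.1,0,0],[0,0,0],15],
  [[-0.1,0,0],[0,0,0],15],
])

```text
time_s: 3.85
tcp_pos: [0.5093, -0.249, 0.0983]
orientation: [[0.332, 0.943, -0.0], [0.943, -0.332, 0.0], [-0.0, -0.0, -1.0]]
wrist_force: [0.2, 0.6, 0.9]
finger_gap: 0.0222
grip_force: 48.9
```

servo_tool([
  [[-0.1,0,0],[0,0,0],15],
  [[-0.1,0,0],[0,0,0],15],
  [[-0.05,0,0],[0,0,0],15],
  [[0,0,0],[0,0,0],15],
])

```text
time_s: 4.25
tcp_pos: [0.5013, -0.2723, 0.0985]
orientation: [[0.333, 0.943, -0.0], [0.943, -0.333, -0.0], [-0.0, -0.0, -1.0]]
wrist_force: [0.4, 0.1, -0.6]
finger_gap: 0.0226
grip_force: 48.9
```

```bash
python3 - <<'E'
from h import *
snap("wrist","w3"); s=manip.get_state(); print(s["tcp_pos"],s["finger_gap"],s["wrist_force"])
E
```

```text
[ 0.50140792 -0.2718876   0.09843621] 0.022857157453341527 [ 0.30284024 -0.37991253 -0.97564223]
```

View pics/w3.png

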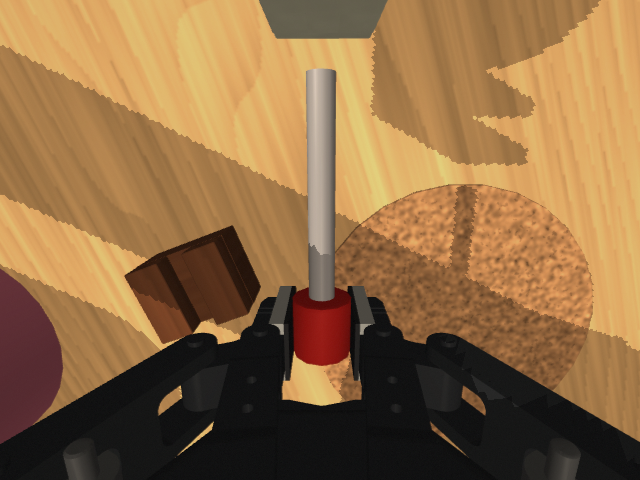

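```bash
python3 - <<'E'
from h import *
R=down(np.radians(0.67)); a=plan([.4193,-.314,.08],R,8,15); plan([.4193,-.314,.0185],R,7,15,start=a)
E
```

```text
ang total deg 20.1 dist 0.0941 q6 -0.25
[[[-0.084,-0.079,0.023],[-0.0,-0.0,-0.014],15],[[-0.08,-0.083,0.023],[-0.0,-0.0,-0.014],15],[[-0.077,-0.086,0.023],[-0.0,-0.0,-0.014],15],[[-0.073,-0.09,0.023],[-0.0,-0.0,-0.014],15],[[-0.069,-0.093,0.023],[-0.0,-0.0,-0.014],15],[[-0.065,-0.096,0.023],[-0.0,-0.0,-0.014],15],[[-0.06,-0.098,0.023],[-0.0,-0.0,-0.014],15],[[-0.056,-0.101,0.023],[-0.0,-0.0,-0.014],15]]
ang total deg 0.0 dist 0.0615 q6 -0.25
[[[0.0,0.0,0.088],[0.0,0.0,0.0],15],[[0.0,0.0,0.088],[0.0,0.0,0.0],15],[[0.0,0.0,0.088],[0.0,0.0,0.0],15],[[0.0,0.0,0.088],[0.0,0.0,0.0],15],[[0.0,0.0,0.088],[0.0,0.0,0.0],15],[[0.0,0.0,0.088],[0.0,0.0,0.0],15],[[0.0,0.0,0.088],[0.0,0.0,0.0],15]]
```

servo_tool([
  [[-0.084,-0.079,0.023],[0,0,-0.014],15],
  [[-0.08,-0.083,0.023],[0,0,-0.014],15],
  [[-0.077,-0.086,0.023],[0,0,-0.014],15],
  [[-0.073,-0.09,0.023],[0,0,-0.014],15],
  [[-0.069,-0.093,0.023],[0,0,-0.014],15],
  [[-0.065,-0.096,0.023],[0,0,-0.014],15],
  [[-0.06,-0.098,0.023],[0,0,-0.014],15],
  [[-0.056,-0.101,0.023],[0,0,-0.014],15],
])

```text
time_s: 5.1
tcp_pos: [0.4193, -0.3137, 0.0801]
orientation: [[-0.016, 1.0, 0.0], [1.0, 0.016, 0.0], [0.0, 0.0, -1.0]]
wrist_force: [0.2, -1.1, -0.5]
finger_gap: 0.0225
grip_force: 48.9
```

```bash
python3 - <<'E'
from h import *
im,c=snap("wrist","w4"); s=manip.get_state(); print(s["tcp_pos"],s["finger_gap"],s["wrist_force"],s["grip_force"])
t=np.array([.4187,-.2626,0]);
for p in ([0,.025],[0,-.025]): print("rest groove centre px at z.045",proj(c,t+[p[0],p[1],.045]))
R=down(np.radians(0.67));plan([.4193,-.314,.0185],R,7,15)
E
```

```text
[ 0.41785774 -0.31399119  0.07943826] 0.022132618224153612 [-1.5178815  -1.07727018 -1.8459325 ] 48.97147715091705
rest groove centre px at z.045 [323.39121212 130.53206775]
rest groove centre px at z.045 [321.66796545 231.39527701]
ang total deg 0.3 dist 0.061 q6 -0.76
[[[-0.0,0.002,0.087],[-0.0001,-0.0,0.0002],15],[[-0.0,0.002,0.087],[-0.0001,-0.0,0.0002],15],[[-0.0,0.002,0.087],[-0.0001,-0.0,0.0002],15],[[-0.0,0.002,0.087],[-0.0001,-0.0,0.0002],15],[[-0.0,0.002,0.087],[-0.0001,-0.0,0.0002],15],[[-0.0,0.002,0.087],[-0.0001,-0.0,0.0002],15],[[-0.0,0.002,0.087],[-0.0001,-0.0,0.0002],15]]
```

View pics/w4.png

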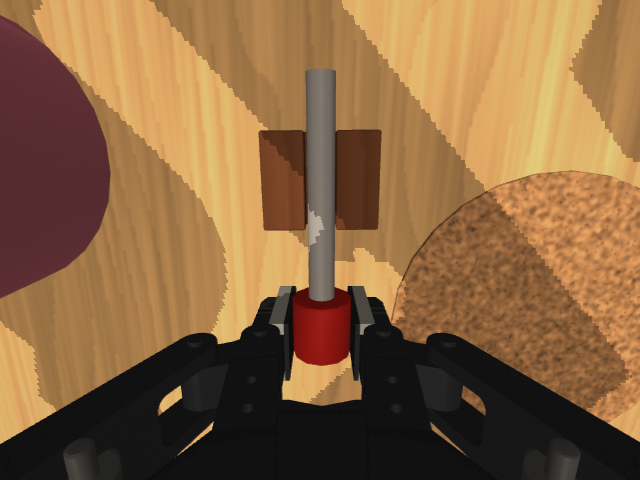

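The shaft (col 321) is centred over the groove (block 260–381). I'll lower it and release.

servo_tool([
  [[0,0,0.1],[0,0,0],15],
  [[0,0,0.1],[0,0,0],15],
  [[0,0,0.1],[0,0,0],15],
  [[0,0,0.1],[0,0,0],15],
  [[0,0,0.1],[0,0,0],15],
  [[0,0,0.07],[0,0,0],15],
  [[0,0,0.04],[0,0,0],15],
  [[0,0,0],[0,0,0],15],
])

```text
time_s: 5.95
tcp_pos: [0.4191, -0.3136, 0.0184]
orientation: [[-0.013, 1.0, -0.001], [1.0, 0.013, 0.001], [0.001, -0.001, -1.0]]
wrist_force: [-0.4, -0.5, -1.4]
finger_gap: 0.0227
grip_force: 49.0
```

servo_tool([
  [[0,0,0.01],[0,0,0],15],
  [[0,0,0.005],[0,0,0],15],
  [[0,0,0],[0,0,0],28],
  [[0,0,0],[0,0,0],40],
  [[0,0,0],[0,0,0],55],
  [[0,0,0],[0,0,0],55],
  [[0,0,-0.1],[0,0,0],55],
  [[0,0,-0.3],[0,0,0],55],
])

```text
time_s: 6.75
tcp_pos: [0.4174, -0.3121, 0.0555]
orientation: [[-0.013, 1.0, -0.005], [1.0, 0.013, 0.005], [0.005, -0.005, -1.0]]
wrist_force: [-0.2, 0.4, -0.3]
finger_gap: 0.0552
grip_force: 0.0
```

servo_tool([
  [[0,0,-0.4],[0,0,0],55],
  [[0,0,-0.5],[0,0,0],55],
  [[0,0,-0.5],[0,0,0],55],
  [[0,0,0],[0,0,0],55],
])

```text
time_s: 7.15
tcp_pos: [0.4231, -0.3172, 0.2081]
orientation: [[-0.014, 1.0, 0.013], [1.0, 0.014, -0.012], [-0.012, 0.012, -1.0]]
wrist_force: [0.2, -0.0, 0.2]
finger_gap: 0.0552
grip_force: 0.0
```

```bash
python3 - <<'E'
from h import *
im,c=snap("wrist","w5"); s=manip.get_state(); print(s["tcp_pos"],s["q"])
tim,tc=snap("top","top5")
def knob(im,c,z):
    hsv=cv2.cvtColor(im,cv2.COLOR_RGB2HSV); m=((hsv[:,:,0]<7)|(hsv[:,:,0]>174))&(hsv[:,:,1]>190)&(hsv[:,:,2]>60)
    n,l,st,ce=cv2.connectedComponentsWithStats(m.astype('u1'))
    return [(at_z(c,*ce[i],z)[:2].round(4),st[i].tolist()) for i in range(1,n) if st[i,4]>40]
print(knob(im,c,.044)); print(knob(tim,tc,.044))
hsv=cv2.cvtColor(tim,cv2.COLOR_RGB2HSV); 
x,y=np.hsplit(np.array([[proj(c,[.4181,-.2106,.036])]]).ravel(),2); print("tip px expected",x,y)
cv2.imwrite("pics/cmp5.png",np.hstack([im[:,:,::-1][::2,::2],cv2.resize(tim[200:320,380:540,::-1],(320,240))]))
# lid in wrist/top
h=hsv
m=np.zeros((480,640),'u1'); s=h[150:250,285:385]; m[150:250,285:385]=((abs(s[:,:,0].astype(int)-28)<4)&(s[:,:,1]>145)); m=cv2.morphologyEx(m,cv2.MORPH_OPEN,np.ones((3,3)))
mu=np.argwhere(m); print("lid px",mu.min(0),mu.max(0))
E
```

```text
[ 0.42162464 -0.3159175   0.20390026] [-7.44952633e-01 -1.39122033e-01  1.95834185e+00 -8.77604059e-06
  1.31148553e+00 -7.58470621e-01]
[(array([ 0.4191, -0.3124]), [303, 205, 25, 29, 667])]
[(array([ 1.0176, -0.6843]), [573, 0, 67, 57, 2052]), (array([0.4531, 0.372 ]), [139, 254, 19, 14, 192]), (array([ 0.4216, -0.3121]), [454, 275, 10, 8, 65])]
tip px expected [315.07962842] [97.158515]
lid px [158 292] [238 374]
```

View pics/cmp5.png

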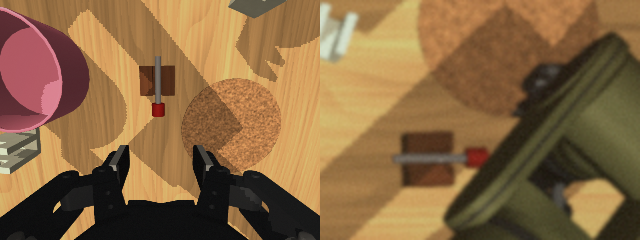

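The pin lies in the groove with the knob beyond the -y end: right crop, knob (477,157), tip (395,158). Next is the lid.

```bash
python3 - <<'E'
from h import *
R=down(np.radians(-20)); plan([.56,-.09,.24],R,8,70)
E
```

```text
ang total deg 20.8 dist 0.2675 q6 -0.76
[[[0.278,0.179,-0.05],[0.0002,0.0001,0.0144],70],[[0.286,0.166,-0.05],[0.0002,0.0001,0.0144],70],[[0.293,0.153,-0.05],[0.0002,0.0001,0.0144],70],[[0.3,0.139,-0.05],[0.0002,0.0001,0.0144],70],[[0.306,0.125,-0.05],[0.0002,0.0001,0.0144],70],[[0.311,0.111,-0.05],[0.0002,0.0001,0.0144],70],[[0.316,0.097,-0.05],[0.0002,0.0001,0.0144],70],[[0.32,0.083,-0.05],[0.0002,0.0001,0.0144],70]]
```

servo_tool([
  [[0.278,0.179,-0.05],[0,0,0.0144],70],
  [[0.286,0.166,-0.05],[0,0,0.0144],70],
  [[0.293,0.153,-0.05],[0,0,0.0144],70],
  [[0.3,0.139,-0.05],[0,0,0.0144],70],
  [[0.306,0.125,-0.05],[0,0,0.0144],70],
  [[0.311,0.111,-0.05],[0,0,0.0144],70],
  [[0.316,0.097,-0.05],[0,0,0.0144],70],
  [[0.32,0.083,-0.05],[0,0,0.0144],70],
])

```text
time_s: 8.05
tcp_pos: [0.5586, -0.0879, 0.2353]
orientation: [[0.343, 0.939, -0.004], [0.939, -0.343, 0.001], [-0.0, -0.004, -1.0]]
wrist_force: [0.5, -0.7, 0.3]
finger_gap: 0.0697
grip_force: 0.0
```

servo_tool([
  [[0,0,0],[0,0,0],70],
  [[0,0,0],[0,0,0],70],
  [[0,0,0],[0,0,0],70],
])

```text
time_s: 8.35
tcp_pos: [0.5581, -0.0899, 0.236]
orientation: [[0.342, 0.94, -0.003], [0.94, -0.342, 0.0], [-0.001, -0.003, -1.0]]
wrist_force: [-0.2, -0.2, -0.7]
finger_gap: 0.0697
grip_force: 0.0
```

```bash
python3 - <<'E'
from h import *
im,c=snap("wrist","w6"); s=manip.get_state(); print(s["tcp_pos"])
hsv=cv2.cvtColor(im,cv2.COLOR_RGB2HSV); h,S,v=[hsv[:,:,i].astype(int) for i in range(3)]
m=((abs(h-28)<5)&(S>170)).astype('u1'); m=cv2.morphologyEx(m,cv2.MORPH_OPEN,np.ones((5,5)))
n,l,st,ce=cv2.connectedComponentsWithStats(m); i=1+st[1:,4].argmax(); print(st[i])
cn,_=cv2.findContours((l==i).astype('u1'),cv2.RETR_EXTERNAL,cv2.CHAIN_APPROX_NONE); cn=max(cn,key=len)[:,0]
cn=cn[(cn[:,0]>2)&(cn[:,1]>2)&(cn[:,0]<637)&(cn[:,1]<300)]
P=np.array([at_z(c,*p,.106)[:2] for p in cn]); from scipy.optimize import least_squares
r=least_squares(lambda x:np.hypot(*(P-x[:2]).T)-x[2],[.585,-.034,.088],loss='soft_l1',f_scale=.001);print("lid",r.x)
x,y=proj(c,[.585,-.034,.136]).astype(int); print(x,y)
w=im[max(0,y-60):y+60,x-60:x+60]; dk=(w[:,:,0].astype(int)<110)&(w[:,:,2]<80)&(w[:,:,1]<70); ys,xs=np.nonzero(dk); print("dark box",xs.min()+x-60,xs.max()+x-60,ys.min()+max(0,y-60),ys.max()+max(0,y-60))
cv2.imwrite("pics/w6s.png",im[::2,::2,::-1])
E
```

```text
[ 0.55823249 -0.09017488  0.23635983]
[  215    27   231   240 41034]
lid [ 0.5844018  -0.03476656  0.08682732]
331 157
dark box 312 351 138 179
```

View pics/w6s.png

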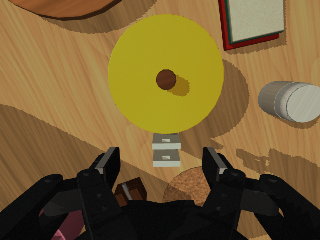

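The lid is centred at (0.5845,-0.0347) and the bracket is empty. I'll go to its knob.

```bash
python3 - <<'E'
from h import *
R=down(np.radians(-20)); a=plan([.5845,-.0347,.15],R,4,60); plan([.5845,-.0347,.11],R,4,60,start=a)
E
```

```text
ang total deg 0.1 dist 0.106 q6 0.09
[[[0.153,0.015,0.216],[-0.0002,0.0,-0.0],60],[[0.153,0.015,0.216],[-0.0002,0.0,-0.0],60],[[0.153,0.014,0.216],[-0.0002,0.0,-0.0],60],[[0.153,0.014,0.216],[-0.0002,0.0,-0.0],60]]
ang total deg 0.0 dist 0.04 q6 0.09
[[[0.0,0.0,0.1],[0.0,0.0,0.0],60],[[0.0,0.0,0.1],[0.0,0.0,0.0],60],[[0.0,0.0,0.1],[0.0,0.0,0.0],60],[[0.0,0.0,0.1],[0.0,0.0,0.0],60]]
```

servo_tool([
  [[0.153,0.015,0.216],[0,0,0],60],
  [[0.153,0.015,0.216],[0,0,0],60],
  [[0.153,0.014,0.216],[0,0,0],60],
  [[0.153,0.014,0.216],[0,0,0],60],
  [[0,0,0.1],[0,0,0],50],
  [[0,0,0.1],[0,0,0],50],
  [[0,0,0.1],[0,0,0],50],
  [[0,0,0.1],[0,0,0],50],
])

```text
time_s: 9.2
tcp_pos: [0.5858, -0.0348, 0.1114]
orientation: [[0.342, 0.94, 0.001], [0.94, -0.342, -0.0], [0.0, 0.001, -1.0]]
wrist_force: [-0.1, -0.3, 1.5]
finger_gap: 0.05
grip_force: 0.0
```

servo_tool([
  [[0,0,0],[0,0,0],40],
  [[0,0,0],[0,0,0],32],
  [[0,0,0],[0,0,0],28],
  [[0,0,0],[0,0,0],20],
  [[0,0,0],[0,0,0],18],
  [[0,0,0],[0,0,0],18],
], force=70)

```text
time_s: 9.8
tcp_pos: [0.586, -0.0341, 0.1122]
orientation: [[0.341, 0.94, 0.001], [0.94, -0.341, -0.0], [0.0, 0.001, -1.0]]
wrist_force: [-1.0, -0.0, 3.6]
finger_gap: 0.0256
grip_force: 69.2
```

servo_tool([
  [[0,0,-0.05],[0,0,0],18],
  [[0,0,-0.1],[0,0,0],18],
  [[0,0,-0.15],[0,0,0],18],
  [[0,0,-0.2],[0,0,0],18],
  [[0,0,-0.2],[0,0,0],18],
  [[0,0,-0.2],[0,0,0],18],
  [[0,0,-0.1],[0,0,0],18],
  [[0,0,0],[0,0,0],18],
])

```text
time_s: 10.6
tcp_pos: [0.5868, -0.0341, 0.2141]
orientation: [[0.341, 0.94, 0.005], [0.94, -0.341, -0.001], [0.001, 0.005, -1.0]]
wrist_force: [0.0, -0.1, -1.4]
finger_gap: 0.0259
grip_force: 69.0
```

```bash
python3 - <<'E'
from h import *
s=manip.get_state(); print(s["tcp_pos"],s["wrist_force"],s["wrist_torque"],s["finger_gap"])
a=plan([.5745,-.3608,.20],down(np.radians(-20)),14,18); plan([.5745,-.3608,.03],down(np.radians(-20)),8,18,start=a)
E
```

```text
[ 0.58678135 -0.0340519   0.21408194] [ 0.01046955 -0.11261267 -1.42398024] [ 0.05271783 -0.0117697   0.00771382] 0.025905469364535028
ang total deg 0.3 dist 0.3273 q6 0.2
[[[-0.222,0.071,0.01],[0.0001,-0.0,0.0],18],[[-0.222,0.071,0.01],[0.0001,-0.0,0.0],18],[[-0.222,0.071,0.01],[0.0001,-0.0,0.0],18],[[-0.222,0.071,0.01],[0.0001,-0.0,0.0],18],[[-0.222,0.071,0.01],[0.0001,-0.0,0.0],18],[[-0.222,0.071,0.01],[0.0001,-0.0,0.0],18],[[-0.222,0.071,0.01],[0.0001,-0.0,0.0],18],[[-0.222,0.071,0.01],[0.0001,-0.0,0.0],18],[[-0.222,0.071,0.01],[0.0001,-0.0,0.0],18],[[-0.222,0.072,0.01],[0.0001,-0.0,0.0],18],[[-0.222,0.072,0.01],[0.0001,-0.0,0.0],18],[[-0.222,0.072,0.01],[0.0001,-0.0,0.0],18],[[-0.222,0.072,0.01],[0.0001,-0.0,0.0],18],[[-0.222,0.072,0.01],[0.0001,-0.0,0.0],18]]
ang total deg 0.0 dist 0.17 q6 0.2
[[[0.0,0.0,0.212],[0.0,0.0,0.0],18],[[0.0,0.0,0.212],[0.0,0.0,0.0],18],[[0.0,0.0,0.212],[0.0,0.0,0.0],18],[[0.0,0.0,0.212],[0.0,0.0,0.0],18],[[0.0,0.0,0.212],[0.0,0.0,0.0],18],[[0.0,0.0,0.212],[0.0,0.0,0.0],18],[[0.0,0.0,0.212],[0.0,0.0,0.0],18],[[0.0,0.0,0.212],[0.0,0.0,0.0],18]]
```

servo_tool([
  [[-0.222,0.071,0.01],[0,0,0],18],
  [[-0.222,0.071,0.01],[0,0,0],18],
  [[-0.222,0.071,0.01],[0,0,0],18],
  [[-0.222,0.071,0.01],[0,0,0],18],
  [[-0.222,0.071,0.01],[0,0,0],18],
  [[-0.222,0.071,0.01],[0,0,0],18],
  [[-0.222,0.071,0.01],[0,0,0],18],
  [[-0.222,0.071,0.01],[0,0,0],18],
])

```text
time_s: 11.4
tcp_pos: [0.5775, -0.2209, 0.2016]
orientation: [[0.341, 0.94, -0.002], [0.94, -0.341, 0.001], [0.0, -0.002, -1.0]]
wrist_force: [0.0, -0.1, -2.1]
finger_gap: 0.0259
grip_force: 69.0
```

servo_tool([
  [[-0.222,0.071,0.01],[0,0,0],18],
  [[-0.222,0.072,0.01],[0,0,0],18],
  [[-0.222,0.072,0.01],[0,0,0],18],
  [[-0.222,0.072,0.01],[0,0,0],18],
  [[-0.222,0.072,0.01],[0,0,0],18],
  [[-0.222,0.072,0.01],[0,0,0],18],
  [[0,0,0],[0,0,0],18],
])

```text
time_s: 12.1
tcp_pos: [0.5724, -0.3626, 0.1958]
orientation: [[0.344, 0.939, -0.002], [0.939, -0.344, 0.0], [-0.0, -0.002, -1.0]]
wrist_force: [0.4, 0.1, -2.6]
finger_gap: 0.0259
grip_force: 69.1
```

servo_tool([
  [[0,0,0.21],[0,0,0],18],
  [[0,0,0.25],[0,0,0],18],
  [[0,0,0.25],[0,0,0],18],
  [[0,0,0.25],[0,0,0],18],
  [[0,0,0.25],[0,0,0],18],
  [[0,0,0.2],[0,0,0],18],
  [[0,0,0.15],[0,0,0],18],
  [[0,0,0.08],[0,0,0],18],
])

```text
time_s: 12.9
tcp_pos: [0.5725, -0.3591, 0.0311]
orientation: [[0.341, 0.94, -0.002], [0.94, -0.341, 0.002], [0.001, -0.003, -1.0]]
wrist_force: [-0.1, 0.0, -1.8]
finger_gap: 0.0256
grip_force: 69.1
```

servo_tool([
  [[0.003,0.002,0.03],[0,0,0],18],
  [[0,0,0.03],[0,0,0],18],
  [[0,0,0.01],[0,0,0],18],
  [[0,0,0],[0,0,0],18],
])

```text
time_s: 13.3
tcp_pos: [0.5741, -0.3603, 0.0271]
orientation: [[0.341, 0.94, 0.001], [0.94, -0.341, -0.001], [-0.0, 0.001, -1.0]]
wrist_force: [0.3, -0.7, -1.4]
finger_gap: 0.0258
grip_force: 69.1
```

servo_tool([
  [[0,0,0.015],[0,0,0],18],
  [[0,0,0.015],[0,0,0],18],
  [[0,0,0],[0,0,0],18],
])

```text
time_s: 13.6
tcp_pos: [0.574, -0.3603, 0.0243]
orientation: [[0.341, 0.94, 0.001], [0.94, -0.341, -0.001], [-0.0, 0.001, -1.0]]
wrist_force: [-1.0, 0.4, 3.8]
finger_gap: 0.0261
grip_force: 69.7
```

Contact made. I'll release the lid and rise.

servo_tool([
  [[0,0,0],[0,0,0],30],
  [[0,0,0],[0,0,0],45],
  [[0,0,0],[0,0,0],60],
  [[0,0,-0.1],[0,0,0],60],
  [[0,0,-0.4],[0,0,0],60],
  [[0,0,-0.5],[0,0,0],60],
  [[0,0,-0.5],[0,0,0],60],
  [[0,0,-0.4],[0,0,0],60],
])

```text
time_s: 14.4
tcp_pos: [0.5742, -0.3603, 0.2179]
orientation: [[0.341, 0.94, 0.003], [0.94, -0.341, -0.002], [-0.001, 0.004, -1.0]]
wrist_force: [0.3, 0.0, 0.1]
finger_gap: 0.0602
grip_force: 0.0
```

```bash
cat >> h.py <<'E'
def toys(im,c):
    hsv=cv2.cvtColor(im,cv2.COLOR_RGB2HSV); h,S,v=[hsv[:,:,i].astype(int) for i in range(3)]
    box=np.zeros(h.shape,bool); box[150:320,105:280]=1
    out={}
    for nm,m,z,lo in(("duck",(h>24)&(h<34)&(S>165),.058,60),("turtle",(h>50)&(h<80)&(S>160),.055,100),("fire",((h<5)|(h>175))&(S>205),.085,60),("top",(S>60)&(S<125)&(h>5)&(h<22)&(v>60),.066,150)):
        n,l,st,ce=cv2.connectedComponentsWithStats((m&box).astype('u1'))
        out[nm]=[(at_z(c,*ce[i],z)[:2].round(4).tolist(),ce[i].round(1).tolist(),int(st[i,4])) for i in range(1,n) if st[i,4]>lo]
    return out
E
python3 - <<'E'
from h import *
print(manip.get_state()["tcp_pos"])
im,c=load("top0"); print(toys(im,c))
im,c=snap("top","top7"); print(toys(im,c))
# mat lid circle
hsv=cv2.cvtColor(im,cv2.COLOR_RGB2HSV)
def px(a,b): return at_z(c,130+a/3.933,160+b/3.933,.04)[:2]
f=3.933
for nm,(a,b),z in(("duck body",(285,128),.054),("duck beak",(308,82),.075),("duck tail",(257,150),.06),("turtle c",(405,282),.06),("turtle head",(360,302),.052),("top band/base",(289,470),.055),("top tip",(271,463),.09),("fire foot",(90,403),.043),("fire head",(64,396),.098)):
    print(nm,at_z(c,130+a/f,160+b/f,z)[:2].round(4))
E
```

```text
[ 0.57421851 -0.36033554  0.21787055]
{'duck': [], 'turtle': [], 'fire': [([0.4499, 0.3606], [147.2, 260.9], 150)], 'top': []}
{'duck': [], 'turtle': [], 'fire': [([0.45, 0.3602], [147.4, 260.9], 155)], 'top': [([0.3547, 0.3828], [137.8, 305.8], 318), ([0.3482, 0.1137], [263.0, 310.0], 245)]}
duck body [0.6052 0.2534]
duck beak [0.627  0.2372]
duck tail [0.5914 0.2675]
turtle c [0.5178 0.1831]
turtle head [0.5074 0.2091]
top band/base [0.413  0.2455]
top tip [0.4149 0.2485]
fire foot [0.45   0.3603]
fire head [0.4493 0.3588]
```

```bash
python3 - <<'E'
from h import *
im,c=load("top7"); hsv=cv2.cvtColor(im,cv2.COLOR_RGB2HSV)
i0,_=load("top0")
for p in((202,193),(203,186),(235,235),(232,228),(203,280),(200,283),(180,300)): print(p,hsv[p[1],p[0]])
d=np.abs(im.astype(int)-i0).max(2)[155:312,112:272]; print("changed px",(d>50).sum(), np.argwhere(d>50).mean(0)[::-1]+[112,155] if (d>50).any() else "")
R=down(np.radians(22)); a=plan([.518,.183,.16],R,13,75); plan([.518,.183,.04],R,6,70,start=a)
# lid on mat
h,S=hsv[:,:,0].astype(int),hsv[:,:,1]
E
```

```text
(202, 193) [ 14 171 133]
(203, 186) [ 28 183 219]
(235, 235) [ 60 150 143]
(232, 228) [ 23 149 101]
(203, 280) [ 16 148 153]
(200, 283) [ 16 143 176]
(180, 300) [ 13 168 179]
changed px 0 
ang total deg 42.0 dist 0.5525 q6 -0.29
[[[0.379,-0.187,0.047],[0.0003,0.0002,-0.0179],75],[[0.389,-0.165,0.047],[0.0003,0.0002,-0.0179],75],[[0.398,-0.143,0.048],[0.0003,0.0002,-0.0179],75],[[0.405,-0.12,0.048],[0.0003,0.0002,-0.0179],75],[[0.411,-0.097,0.048],[0.0003,0.0002,-0.0179],75],[[0.416,-0.074,0.049],[0.0003,0.0002,-0.0179],75],[[0.419,-0.05,0.049],[0.0003,0.0002,-0.0179],75],[[0.421,-0.026,0.05],[0.0003,0.0002,-0.0179],75],[[0.422,-0.003,0.05],[0.0003,0.0002,-0.0179],75],[[0.422,0.021,0.05],[0.0003,0.0002,-0.0179],75],[[0.42,0.045,0.051],[0.0003,0.0002,-0.0179],75],[[0.416,0.069,0.051],[0.0003,0.0002,-0.0179],75],[[0.412,0.092,0.051],[0.0003,0.0002,-0.0179],75]]
ang total deg 0.0 dist 0.12 q6 -0.29
[[[0.0,0.0,0.2],[0.0,0.0,0.0],70],[[0.0,0.0,0.2],[0.0,0.0,0.0],70],[[0.0,0.0,0.2],[0.0,0.0,0.0],70],[[0.0,0.0,0.2],[0.0,0.0,0.0],70],[[0.0,0.0,0.2],[0.0,0.0,0.0],70],[[0.0,0.0,0.2],[0.0,0.0,0.0],70]]
```

servo_tool([
  [[0.379,-0.187,0.047],[0,0,-0.0179],75],
  [[0.389,-0.165,0.047],[0,0,-0.0179],75],
  [[0.398,-0.143,0.048],[0,0,-0.0179],75],
  [[0.405,-0.12,0.048],[0,0,-0.0179],75],
  [[0.411,-0.097,0.048],[0,0,-0.0179],75],
  [[0.416,-0.074,0.049],[0,0,-0.0179],75],
  [[0.419,-0.05,0.049],[0,0,-0.0179],75],
  [[0.421,-0.026,0.05],[0,0,-0.0179],75],
])

```text
time_s: 15.25
tcp_pos: [0.5367, -0.0224, 0.1751]
orientation: [[-0.103, 0.995, 0.001], [0.995, 0.103, -0.0], [-0.0, 0.001, -1.0]]
wrist_force: [0.7, -0.2, -1.3]
finger_gap: 0.0751
grip_force: 0.0
```

servo_tool([
  [[0.422,-0.003,0.05],[0,0,-0.0179],75],
  [[0.422,0.021,0.05],[0,0,-0.0179],75],
  [[0.42,0.045,0.051],[0,0,-0.0179],75],
  [[0.416,0.069,0.051],[0,0,-0.0179],75],
  [[0.412,0.092,0.051],[0,0,-0.0179],75],
  [[0,0,0],[0,0,0],70],
  [[0,0,0],[0,0,0],70],
])

```text
time_s: 15.95
tcp_pos: [0.5142, 0.1866, 0.1495]
orientation: [[-0.375, 0.927, 0.0], [0.927, 0.375, -0.0], [-0.0, 0.0, -1.0]]
wrist_force: [0.1, -0.4, 0.2]
finger_gap: 0.0703
grip_force: 0.0
```

```bash
python3 - <<'E'
from h import *
im,c=snap("wrist","w8"); s=manip.get_state(); print(s["tcp_pos"],s["orientation"].round(3).tolist())
hsv=cv2.cvtColor(im,cv2.COLOR_RGB2HSV); h,S,v=[hsv[:,:,i].astype(int) for i in range(3)]
m=(h>48)&(h<75)&(S>140)&(v>40); n,l,st,ce=cv2.connectedComponentsWithStats(m.astype('u1'))
for i in range(1,n):
    if st[i,4]>150: print(st[i],ce[i].round(1),at_z(c,*ce[i],.055)[:2].round(4))
print("exp shell px",proj(c,[.518,.183,.055]),"head",proj(c,[.5074,.2091,.052]))
cv2.imwrite("pics/w8s.png",im[::2,::2,::-1])
R=down(np.radians(22));plan([.518,.183,.04],R,6,70)
E
```

```text
[0.51449806 0.18577144 0.14965149] [[-0.374, 0.928, 0.0], [0.928, 0.374, -0.0], [-0.0, 0.0, -1.0]]
[ 294  202   63   82 3308] [324.2 246.2] [0.5155 0.1885]
exp shell px [324.60827207 254.41475367] head [324.63712595 214.44294657]
ang total deg 0.1 dist 0.1097 q6 -0.13
[[[-0.006,0.004,0.183],[0.0,0.0,-0.0001],70],[[-0.006,0.004,0.183],[0.0,0.0,-0.0001],70],[[-0.006,0.004,0.183],[0.0,0.0,-0.0001],70],[[-0.006,0.004,0.183],[0.0,0.0,-0.0001],70],[[-0.006,0.004,0.183],[0.0,0.0,-0.0001],70],[[-0.006,0.004,0.183],[0.0,0.0,-0.0001],70]]
```

View pics/w8s.png

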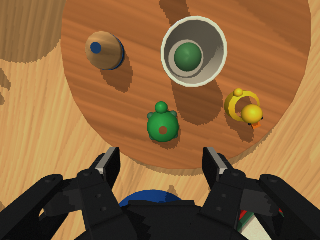

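The turtle is dead ahead (shell at 326,252, head at 322,214), as predicted. I'll descend and grip.

servo_tool([
  [[-0.006,0.004,0.2],[0,0,0],70],
  [[-0.006,0.004,0.2],[0,0,0],70],
  [[-0.006,0.004,0.2],[0,0,0],70],
  [[-0.006,0.004,0.2],[0,0,0],70],
  [[-0.006,0.004,0.2],[0,0,0],70],
  [[-0.006,0.004,0.1],[0,0,0],70],
  [[0,0,0],[0,0,0],60],
  [[0,0,0],[0,0,0],52],
], force=30)

```text
time_s: 16.8
tcp_pos: [0.5187, 0.1829, 0.0401]
orientation: [[-0.372, 0.928, 0.001], [0.928, 0.372, 0.0], [-0.0, 0.001, -1.0]]
wrist_force: [0.1, -0.2, 0.1]
finger_gap: 0.0518
grip_force: 0.0
```

servo_tool([
  [[0,0,0],[0,0,0],44],
  [[0,0,0],[0,0,0],38],
  [[0,0,0],[0,0,0],38],
  [[0,0,-0.1],[0,0,0],38],
  [[0,0,-0.3],[0,0,0],38],
  [[0,0,-0.4],[0,0,0],38],
  [[0,0,-0.4],[0,0,0],38],
  [[0,0,-0.2],[0,0,0],38],
])

```text
time_s: 17.6
tcp_pos: [0.5194, 0.1841, 0.1842]
orientation: [[-0.374, 0.928, 0.006], [0.928, 0.374, 0.002], [-0.0, 0.006, -1.0]]
wrist_force: [0.2, 0.3, 0.6]
finger_gap: 0.0446
grip_force: 30.8
```

```bash
cat >> h.py <<'E'
L=np.array([.5845,-.0347])
def spot(d,r=.04): a=np.radians(d); return L+r*np.array([np.cos(a),np.sin(a)])
def drop(d,head,n=8,gap=38,z=.17,zl=.035,r=.04):
    R=down(np.radians(head)); a=plan([*spot(d,r),z],R,n,gap); print("down",(z-zl)/.1)
E
python3 - <<'E'
from h import *
s=manip.get_state(); print(s["tcp_pos"],s["finger_gap"],s["grip_force"]); drop(110,20)
E
```

```text
[0.51943765 0.18408625 0.18420244] 0.04456576444471716 30.836855066008866
ang total deg 2.0 dist 0.1889 q6 -0.14
[[[-0.234,-0.025,0.018],[0.0002,0.0,0.0013],38],[[-0.234,-0.024,0.018],[0.0002,0.0,0.0013],38],[[-0.234,-0.023,0.018],[0.0002,0.0,0.0013],38],[[-0.234,-0.022,0.018],[0.0002,0.0,0.0013],38],[[-0.234,-0.021,0.018],[0.0002,0.0,0.0013],38],[[-0.235,-0.02,0.018],[0.0002,0.0,0.0013],38],[[-0.235,-0.019,0.018],[0.0002,0.0,0.0013],38],[[-0.235,-0.018,0.018],[0.0002,0.0,0.0013],38]]
down 1.35
```

The turtle's head points outward here, so I'll use the opposite spot (dir -70) to put the head towards the centre.

```bash
python3 - <<'E'
from h import *
drop(-70,20,n=10)
E
```

```text
ang total deg 2.0 dist 0.2686 q6 -0.14
[[[-0.267,-0.023,0.014],[0.0002,0.0,0.0011],38],[[-0.267,-0.022,0.014],[0.0002,0.0,0.0011],38],[[-0.267,-0.021,0.014],[0.0002,0.0,0.0011],38],[[-0.267,-0.02,0.014],[0.0002,0.0,0.0011],38],[[-0.268,-0.019,0.014],[0.0002,0.0,0.0011],38],[[-0.268,-0.018,0.014],[0.0002,0.0,0.0011],38],[[-0.268,-0.017,0.014],[0.0002,0.0,0.0011],38],[[-0.268,-0.016,0.014],[0.0002,0.0,0.0011],38],[[-0.268,-0.016,0.014],[0.0002,0.0,0.0011],38],[[-0.268,-0.015,0.014],[0.0002,0.0,0.0011],38]]
down 1.35
```

servo_tool([
  [[-0.267,-0.02,0.014],[0,0,0.001],38],
  [[-0.267,-0.02,0.014],[0,0,0.001],38],
  [[-0.267,-0.02,0.014],[0,0,0.001],38],
  [[-0.267,-0.02,0.014],[0,0,0.001],38],
  [[-0.267,-0.02,0.014],[0,0,0.001],38],
  [[-0.267,-0.02,0.014],[0,0,0.001],38],
  [[-0.267,-0.02,0.014],[0,0,0.001],38],
  [[-0.267,-0.02,0.014],[0,0,0.001],38],
])

```text
time_s: 18.4
tcp_pos: [0.5807, -0.0221, 0.1684]
orientation: [[-0.35, 0.937, 0.0], [0.937, 0.35, 0.0], [0.0, 0.0, -1.0]]
wrist_force: [0.0, 0.5, -0.7]
finger_gap: 0.0445
grip_force: 30.8
```

servo_tool([
  [[-0.267,-0.02,0.014],[0,0,0.001],38],
  [[-0.23,-0.02,0.014],[0,0,0.001],38],
  [[0,0,0],[0,0,0],38],
  [[0,0,0.2],[0,0,0],38],
  [[0,0,0.3],[0,0,0],38],
  [[0,0,0.35],[0,0,0],38],
  [[0,0,0.3],[0,0,0],38],
  [[0,0,0.14],[0,0,0],38],
])

```text
time_s: 19.2
tcp_pos: [0.5917, -0.0679, 0.0332]
orientation: [[-0.345, 0.939, -0.005], [0.939, 0.345, 0.002], [0.003, -0.004, -1.0]]
wrist_force: [0.5, 0.9, 0.8]
finger_gap: 0.0447
grip_force: 30.8
```

servo_tool([
  [[0,0,0],[0,0,0],38],
  [[0,0,0],[0,0,0],55],
  [[0,0,0],[0,0,0],60],
  [[0,0,0],[0,0,0],60],
  [[0,0,-0.3],[0,0,0],60],
  [[0,0,-0.5],[0,0,0],60],
  [[0,0,-0.5],[0,0,0],60],
  [[0,0,-0.1],[0,0,0],60],
])

```text
time_s: 20.0
tcp_pos: [0.5986, -0.0702, 0.186]
orientation: [[-0.344, 0.939, 0.015], [0.939, 0.344, -0.003], [-0.008, 0.013, -1.0]]
wrist_force: [0.9, 0.1, 0.4]
finger_gap: 0.0598
grip_force: 0.0
```

```bash
cat >> h.py <<'E'
def check(f):  # changes on the Susan against top0, and greenery in tub
    im,c=snap("top",f); i0,_=load("top0")
    d=(np.abs(im.astype(int)-i0).max(2)>45).astype('u1'); d[:155]=0;d[315:]=0;d[:,:110]=0;d[:,275:]=0
    n,l,st,ce=cv2.connectedComponentsWithStats(d)
    print("changed",[(ce[i].round(0).tolist(),int(st[i,4]),at_z(c,*ce[i],.055)[:2].round(3).tolist()) for i in range(1,n) if st[i,4]>12])
    return im,c
E
python3 - <<'E'
from h import *
print(manip.get_state()["tcp_pos"]); im,c=check("top9")
hsv=cv2.cvtColor(im,cv2.COLOR_RGB2HSV); m=(hsv[:,:,0]>48)&(hsv[:,:,0]<78)&(hsv[:,:,1]>130); m[:,:280]=0; m[:150]=0;m[250:]=0; a=np.argwhere(m[:,:400]); print("green",len(a),at_z(c,*a.mean(0)[::-1],.03)[:2] if len(a) else "")
R=down(np.radians(38)); a=plan([.4495,.3595,.17],R,13,65)
E
```

```text
[ 0.59858242 -0.07024929  0.18603458]
changed [([234.0, 230.0], 613, [0.521, 0.181])]
green 2 [ 0.61352302 -0.07427317]
ang total deg 17.9 dist 0.4549 q6 -0.56
[[[0.35,0.006,0.009],[0.0002,0.0002,-0.0076],65],[[0.349,0.015,0.009],[0.0002,0.0002,-0.0076],65],[[0.349,0.023,0.009],[0.0002,0.0002,-0.0076],65],[[0.348,0.031,0.01],[0.0002,0.0002,-0.0076],65],[[0.348,0.04,0.01],[0.0002,0.0002,-0.0076],65],[[0.346,0.048,0.01],[0.0002,0.0002,-0.0076],65],[[0.345,0.056,0.01],[0.0002,0.0002,-0.0076],65],[[0.344,0.065,0.01],[0.0002,0.0002,-0.0076],65],[[0.342,0.073,0.011],[0.0002,0.0002,-0.0076],65],[[0.34,0.081,0.011],[0.0002,0.0002,-0.0076],65],[[0.338,0.089,0.011],[0.0002,0.0002,-0.0076],65],[[0.336,0.097,0.011],[0.0002,0.0002,-0.0076],65],[[0.333,0.105,0.011],[0.0002,0.0002,-0.0076],65]]
```

servo_tool([
  [[0.35,0.006,0.009],[0,0,-0.0076],65],
  [[0.349,0.015,0.009],[0,0,-0.0076],65],
  [[0.349,0.023,0.009],[0,0,-0.0076],65],
  [[0.348,0.031,0.01],[0,0,-0.0076],65],
  [[0.348,0.04,0.01],[0,0,-0.0076],65],
  [[0.346,0.048,0.01],[0,0,-0.0076],65],
  [[0.345,0.056,0.01],[0,0,-0.0076],65],
  [[0.344,0.065,0.01],[0,0,-0.0076],65],
])

```text
time_s: 20.85
tcp_pos: [0.5015, 0.1961, 0.1675]
orientation: [[-0.517, 0.856, -0.001], [0.856, 0.517, -0.0], [0.0, -0.001, -1.0]]
wrist_force: [0.0, 0.3, 0.5]
finger_gap: 0.0649
grip_force: 0.0
```

servo_tool([
  [[0.342,0.073,0.011],[0,0,-0.0076],65],
  [[0.34,0.081,0.011],[0,0,-0.0076],65],
  [[0.338,0.089,0.011],[0,0,-0.0076],65],
  [[0.336,0.097,0.011],[0,0,-0.0076],65],
  [[0.333,0.105,0.011],[0,0,-0.0076],65],
  [[0,0,0],[0,0,0],65],
  [[0,0,0],[0,0,0],65],
  [[0,0,0],[0,0,0],65],
])

```text
time_s: 21.65
tcp_pos: [0.4458, 0.3593, 0.1625]
orientation: [[-0.614, 0.79, -0.001], [0.79, 0.614, -0.001], [-0.0, -0.001, -1.0]]
wrist_force: [0.3, -0.3, -0.1]
finger_gap: 0.065
grip_force: 0.0
```

```bash
python3 - <<'E'
from h import *
im,c=snap("wrist","w10"); s=manip.get_state(); print(s["tcp_pos"])
hsv=cv2.cvtColor(im,cv2.COLOR_RGB2HSV); h,S,v=[hsv[:,:,i].astype(int) for i in range(3)]
m=((h<5)|(h>175))&(S>205); n,l,st,ce=cv2.connectedComponentsWithStats(m.astype('u1'))
for i in range(1,n):
    if st[i,4]>150: print(st[i],ce[i].round(1),at_z(c,*ce[i],.085)[:2].round(4))
m=v<45; m[330:]=0; n,l,st,ce=cv2.connectedComponentsWithStats(m.astype('u1'))
for i in range(1,n):
    if st[i,4]>150: print("blk",st[i],at_z(c,*ce[i],.045)[:2].round(4))
print("exp head/foot px",proj(c,[.4495,.3595,.095]),proj(c,[.4495,.3595,.046]))
plan([.4495,.3595,.05],down(np.radians(38)),5,65)
E
```

```text
[0.44600184 0.35914021 0.16265562]
[ 302  223   47   56 1957] [327.  251.5] [0.4471 0.3636]
blk [301 214  51  37 571] [0.4414 0.368 ]
blk [217 292  29  38 672] [0.4289 0.2656]
blk [397 292  30  38 677] [0.5404 0.3525]
blk [190 304  27  26 250] [0.4095 0.2476]
blk [426 304  28  26 256] [0.5625 0.3669]
exp head/foot px [326.273018   263.14867631] [325.53470543 242.75885729]
ang total deg 0.2 dist 0.1127 q6 -0.08
[[[-0.004,0.006,0.225],[-0.0001,0.0,-0.0002],65],[[-0.004,0.006,0.225],[-0.0001,0.0,-0.0002],65],[[-0.004,0.006,0.225],[-0.0001,0.0,-0.0002],65],[[-0.004,0.006,0.225],[-0.0001,0.0,-0.0002],65],[[-0.004,0.006,0.225],[-0.0001,0.0,-0.0002],65]]
```

servo_tool([
  [[-0.004,0.006,0.225],[0,0,0],60],
  [[-0.004,0.006,0.225],[0,0,0],60],
  [[-0.004,0.006,0.225],[0,0,0],60],
  [[-0.004,0.006,0.225],[0,0,0],60],
  [[-0.004,0.006,0.225],[0,0,0],60],
  [[0,0,0],[0,0,0],45],
  [[0,0,0],[0,0,0],36],
  [[0,0,0],[0,0,0],30],
])

```text
time_s: 22.5
tcp_pos: [0.4506, 0.3607, 0.0523]
orientation: [[-0.614, 0.789, 0.002], [0.789, 0.614, 0.001], [-0.0, 0.003, -1.0]]
wrist_force: [-0.0, -0.7, 0.5]
finger_gap: 0.0301
grip_force: 0.1
```

servo_tool([
  [[0,0,0],[0,0,0],20],
  [[0,0,0],[0,0,0],20],
  [[0,0,0],[0,0,0],20],
  [[0,0,-0.1],[0,0,0],20],
  [[0,0,-0.3],[0,0,0],20],
  [[0,0,-0.4],[0,0,0],20],
  [[0,0,-0.4],[0,0,0],20],
  [[0,0,-0.2],[0,0,0],20],
])

```text
time_s: 23.3
tcp_pos: [0.4505, 0.3615, 0.1955]
orientation: [[-0.615, 0.789, 0.005], [0.789, 0.615, 0.003], [-0.0, 0.006, -1.0]]
wrist_force: [0.2, 0.0, 0.4]
finger_gap: 0.0274
grip_force: 29.6
```

```bash
python3 - <<'E'
from h import *
s=manip.get_state(); print(s["tcp_pos"],s["finger_gap"],s["grip_force"],s["wrist_force"]); drop(110,20,12,20,z=.18,r=.035)
E
```

```text
[0.45048855 0.36149117 0.19549995] 0.027435126058757402 29.636434614658356 [0.24260384 0.03254965 0.44951956]
ang total deg 17.9 dist 0.3836 q6 -0.08
[[[-0.301,-0.106,0.012],[0.0002,-0.0,0.0083],20],[[-0.304,-0.098,0.012],[0.0002,-0.0,0.0083],20],[[-0.306,-0.09,0.012],[0.0002,-0.0,0.0083],20],[[-0.309,-0.082,0.013],[0.0002,-0.0,0.0083],20],[[-0.311,-0.074,0.013],[0.0002,-0.0,0.0083],20],[[-0.313,-0.066,0.013],[0.0002,-0.0,0.0083],20],[[-0.314,-0.058,0.013],[0.0002,-0.0,0.0083],20],[[-0.316,-0.049,0.013],[0.0002,-0.0,0.0083],20],[[-0.317,-0.041,0.013],[0.0002,-0.0,0.0083],20],[[-0.318,-0.033,0.013],[0.0002,-0.0,0.0083],20],[[-0.318,-0.025,0.013],[0.0002,-0.0,0.0083],20],[[-0.319,-0.016,0.013],[0.0002,-0.0,0.0083],20]]
down 1.4499999999999997
```

servo_tool([
  [[-0.301,-0.106,0.012],[0,0,0.0083],20],
  [[-0.304,-0.098,0.012],[0,0,0.0083],20],
  [[-0.306,-0.09,0.012],[0,0,0.0083],20],
  [[-0.309,-0.082,0.013],[0,0,0.0083],20],
  [[-0.311,-0.074,0.013],[0,0,0.0083],20],
  [[-0.313,-0.066,0.013],[0,0,0.0083],20],
  [[-0.314,-0.058,0.013],[0,0,0.0083],20],
  [[-0.316,-0.049,0.013],[0,0,0.0083],20],
])

```text
time_s: 24.1
tcp_pos: [0.5305, 0.1171, 0.1807]
orientation: [[-0.437, 0.9, -0.0], [0.9, 0.437, 0.0], [0.0, -0.0, -1.0]]
wrist_force: [1.1, 1.2, 0.5]
finger_gap: 0.0271
grip_force: 29.7
```

servo_tool([
  [[-0.317,-0.041,0.013],[0,0,0.0083],20],
  [[-0.318,-0.033,0.013],[0,0,0.0083],20],
  [[-0.318,-0.025,0.013],[0,0,0.0083],20],
  [[-0.319,-0.016,0.013],[0,0,0.0083],20],
  [[0,0,0],[0,0,0],20],
  [[0,0,0],[0,0,0],20],
])

```text
time_s: 24.7
tcp_pos: [0.571, -0.0032, 0.1753]
orientation: [[-0.341, 0.94, -0.001], [0.94, 0.341, 0.001], [0.001, -0.0, -1.0]]
wrist_force: [-0.5, -0.0, -0.8]
finger_gap: 0.0269
grip_force: 29.6
```

servo_tool([
  [[0,0,0.2],[0,0,0],20],
  [[0,0,0.35],[0,0,0],20],
  [[0,0,0.35],[0,0,0],20],
  [[0,0,0.3],[0,0,0],20],
  [[0,0,0.15],[0,0,0],20],
  [[0,0,0.04],[0,0,0],20],
  [[0,0,0],[0,0,0],20],
])

```text
time_s: 25.4
tcp_pos: [0.5715, -0.0024, 0.0367]
orientation: [[-0.342, 0.94, 0.0], [0.94, 0.342, 0.0], [0.0, 0.0, -1.0]]
wrist_force: [0.9, -0.4, -1.1]
finger_gap: 0.027
grip_force: 29.7
```

servo_tool([
  [[0,0,0.03],[0,0,0],20],
  [[0,0,0],[0,0,0],32],
  [[0,0,0],[0,0,0],48],
  [[0,0,0],[0,0,0],48],
  [[0,0,-0.2],[0,0,0],48],
  [[0,0,-0.4],[0,0,0],48],
  [[0,0,-0.5],[0,0,0],48],
  [[0,0,-0.4],[0,0,0],48],
])

```text
time_s: 26.2
tcp_pos: [0.5718, -0.0031, 0.1864]
orientation: [[-0.342, 0.94, 0.002], [0.94, 0.342, -0.0], [-0.001, 0.002, -1.0]]
wrist_force: [1.0, 0.3, -0.1]
finger_gap: 0.0482
grip_force: 0.0
```

```bash
python3 - <<'E'
from h import *
print(manip.get_state()["tcp_pos"]); im,c=check("top11")
R=down(np.radians(108)); a=plan([.414,.247,.165],R,15,70)
E
```

```text
[ 0.57176394 -0.00308034  0.18639438]
changed [([273.0, 214.0], 33, [0.559, 0.096]), ([234.0, 230.0], 608, [0.521, 0.181]), ([273.0, 246.0], 27, [0.487, 0.095]), ([158.0, 257.0], 603, [0.462, 0.346]), ([269.0, 293.0], 499, [0.384, 0.102])]
ang total deg 88.0 dist 0.2996 q6 -0.45
[[[0.194,-0.045,0.018],[0.0001,0.0003,-0.0326],70],[[0.197,-0.024,0.018],[0.0001,0.0003,-0.0326],70],[[0.199,-0.004,0.018],[0.0001,0.0003,-0.0326],70],[[0.198,0.016,0.019],[0.0001,0.0003,-0.0326],70],[[0.195,0.036,0.019],[0.0001,0.0003,-0.0326],70],[[0.191,0.056,0.019],[0.0001,0.0003,-0.0326],70],[[0.184,0.075,0.019],[0.0001,0.0003,-0.0326],70],[[0.175,0.094,0.019],[0.0001,0.0003,-0.0326],70],[[0.165,0.111,0.019],[0.0001,0.0003,-0.0326],70],[[0.152,0.127,0.02],[0.0001,0.0003,-0.0326],70],[[0.139,0.142,0.02],[0.0001,0.0003,-0.0326],70],[[0.123,0.156,0.02],[0.0001,0.0003,-0.0326],70],[[0.107,0.168,0.02],[0.0001,0.0003,-0.0326],70],[[0.089,0.178,0.02],[0.0001,0.0003,-0.0326],70],[[0.07,0.186,0.02],[0.0001,0.0003,-0.0326],70]]
```

servo_tool([
  [[0.194,-0.045,0.018],[0,0,-0.0326],70],
  [[0.197,-0.024,0.018],[0,0,-0.0326],70],
  [[0.199,-0.004,0.018],[0,0,-0.0326],70],
  [[0.198,0.016,0.019],[0,0,-0.0326],70],
  [[0.195,0.036,0.019],[0,0,-0.0326],70],
  [[0.191,0.056,0.019],[0,0,-0.0326],70],
  [[0.184,0.075,0.019],[0,0,-0.0326],70],
  [[0.175,0.094,0.019],[0,0,-0.0326],70],
])

```text
time_s: 27.05
tcp_pos: [0.4844, 0.1311, 0.1685]
orientation: [[-0.922, 0.388, 0.001], [0.388, 0.922, 0.0], [-0.0, 0.0, -1.0]]
wrist_force: [-0.0, 0.2, -0.9]
finger_gap: 0.0703
grip_force: 0.0
```

servo_tool([
  [[0.165,0.111,0.019],[0,0,-0.0326],70],
  [[0.152,0.127,0.02],[0,0,-0.0326],70],
  [[0.139,0.142,0.02],[0,0,-0.0326],70],
  [[0.123,0.156,0.02],[0,0,-0.0326],70],
  [[0.107,0.168,0.02],[0,0,-0.0326],70],
  [[0.089,0.178,0.02],[0,0,-0.0326],70],
  [[0.07,0.186,0.02],[0,0,-0.0326],70],
  [[0,0,0],[0,0,0],70],
])

```text
time_s: 27.85
tcp_pos: [0.4082, 0.2484, 0.1543]
orientation: [[-0.95, -0.312, -0.0], [-0.312, 0.95, 0.0], [0.0, 0.0, -1.0]]
wrist_force: [-0.1, 0.1, 0.1]
finger_gap: 0.0699
grip_force: 0.0
```

```bash
python3 - <<'E'
from h import *
im,c=snap("wrist","w12"); s=manip.get_state(); print(s["tcp_pos"],s["qvel"].round(3))
x,y=proj(c,[.414,.247,.09]); print("exp tip",x,y,"base",proj(c,[.414,.247,.04]))
hsv=cv2.cvtColor(im,cv2.COLOR_RGB2HSV); h,S,v=[hsv[:,:,i].astype(int) for i in range(3)]
m=(h>100)&(h<130)&(S>80); m[330:]=0; n,l,st,ce=cv2.connectedComponentsWithStats(m.astype('u1'))
for i in range(1,n):
    if st[i,4]>40: print("blue",st[i],ce[i],at_z(c,*ce[i],.088)[:2].round(4))
plan([.414,.247,.042],down(np.radians(108)),6,70)
E
```

```text
[0.40891108 0.24770423 0.15445748] [-0.026  0.    -0.009 -0.006 -0.002  0.009]
exp tip 315.4464045787451 268.66703719689883 base [316.55792846 246.84969933]
blue [292 220  55  19 126] [319.05555556 225.63492063] [0.3876 0.2407]
blue [   0  237   65   93 4253] [ 26.04655537 293.26310839] [0.4888 0.0752]
blue [310 260  18  17 242] [318.80991736 267.71487603] [0.4134 0.249 ]
ang total deg 0.0 dist 0.1126 q6 -1.45
[[[-0.008,-0.004,0.187],[-0.0,0.0,0.0],70],[[-0.008,-0.004,0.187],[-0.0,0.0,0.0],70],[[-0.008,-0.004,0.187],[-0.0,0.0,0.0],70],[[-0.008,-0.004,0.187],[-0.0,0.0,0.0],70],[[-0.008,-0.004,0.187],[-0.0,0.0,0.0],70],[[-0.008,-0.004,0.187],[-0.0,0.0,0.0],70]]
```

servo_tool([
  [[-0.008,-0.001,0.187],[0,0,0],70],
  [[-0.008,-0.001,0.187],[0,0,0],70],
  [[-0.008,-0.001,0.187],[0,0,0],70],
  [[-0.008,-0.001,0.187],[0,0,0],70],
  [[-0.008,-0.001,0.187],[0,0,0],70],
  [[-0.008,-0.001,0.17],[0,0,0],65],
  [[0,0,0],[0,0,0],56],
  [[0,0,0],[0,0,0],48],
])

```text
time_s: 28.7
tcp_pos: [0.4145, 0.2477, 0.0442]
orientation: [[-0.952, -0.307, -0.0], [-0.307, 0.952, -0.0], [0.0, -0.0, -1.0]]
wrist_force: [1.0, 0.0, 0.9]
finger_gap: 0.0479
grip_force: 0.0
```

servo_tool([
  [[0,0,0],[0,0,0],40],
  [[0,0,0],[0,0,0],34],
  [[0,0,0],[0,0,0],34],
  [[0,0,-0.1],[0,0,0],34],
  [[0,0,-0.3],[0,0,0],34],
  [[0,0,-0.4],[0,0,0],34],
  [[0,0,-0.4],[0,0,0],34],
  [[0,0,-0.2],[0,0,0],34],
])

```text
time_s: 29.5
tcp_pos: [0.4156, 0.2491, 0.1893]
orientation: [[-0.951, -0.309, 0.006], [-0.309, 0.951, 0.003], [-0.007, 0.001, -1.0]]
wrist_force: [0.8, -0.0, 0.2]
finger_gap: 0.0425
grip_force: 30.6
```

```bash
python3 - <<'E'
from h import *
s=manip.get_state(); print(s["tcp_pos"],s["finger_gap"],s["grip_force"],s["wrist_force"]); drop(20,110,12,34,z=.18,r=.04)
E
```

```text
[0.4156053 0.2490609 0.1892571] 0.04253271917429433 30.643647448159754 [ 0.78985549 -0.00345468  0.17620306]
ang total deg 2.0 dist 0.3401 q6 -1.46
[[[-0.094,-0.267,0.008],[0.0,0.0002,-0.0009],34],[[-0.093,-0.268,0.008],[0.0,0.0002,-0.0009],34],[[-0.092,-0.268,0.008],[0.0,0.0002,-0.0009],34],[[-0.092,-0.268,0.008],[0.0,0.0002,-0.0009],34],[[-0.091,-0.268,0.008],[0.0,0.0002,-0.0009],34],[[-0.09,-0.269,0.008],[0.0,0.0002,-0.0009],34],[[-0.089,-0.269,0.008],[0.0,0.0002,-0.0009],34],[[-0.089,-0.269,0.008],[0.0,0.0002,-0.0009],34],[[-0.088,-0.269,0.008],[0.0,0.0002,-0.0009],34],[[-0.087,-0.27,0.008],[0.0,0.0002,-0.0009],34],[[-0.086,-0.27,0.008],[0.0,0.0002,-0.0009],34],[[-0.085,-0.27,0.008],[0.0,0.0002,-0.0009],34]]
down 1.4499999999999997
```

servo_tool([
  [[-0.094,-0.267,0.008],[0,0,-0.001],34],
  [[-0.093,-0.268,0.008],[0,0,-0.001],34],
  [[-0.092,-0.268,0.008],[0,0,-0.001],34],
  [[-0.092,-0.268,0.008],[0,0,-0.001],34],
  [[-0.091,-0.268,0.008],[0,0,-0.001],34],
  [[-0.09,-0.269,0.008],[0,0,-0.001],34],
  [[-0.089,-0.269,0.008],[0,0,-0.001],34],
  [[-0.089,-0.269,0.008],[0,0,-0.001],34],
])

```text
time_s: 30.3
tcp_pos: [0.5524, 0.0673, 0.1785]
orientation: [[-0.943, -0.333, 0.001], [-0.333, 0.943, 0.0], [-0.001, -0.0, -1.0]]
wrist_force: [0.1, -0.2, -0.4]
finger_gap: 0.0422
grip_force: 30.7
```

servo_tool([
  [[-0.088,-0.269,0.008],[0,0,-0.001],34],
  [[-0.087,-0.27,0.008],[0,0,-0.001],34],
  [[-0.086,-0.27,0.008],[0,0,-0.001],34],
  [[-0.085,-0.27,0.008],[0,0,-0.001],34],
  [[0,0,0],[0,0,0],34],
  [[0,0,0],[0,0,0],34],
])

```text
time_s: 30.9
tcp_pos: [0.6207, -0.0219, 0.1748]
orientation: [[-0.939, -0.344, -0.0], [-0.344, 0.939, 0.0], [0.0, 0.0, -1.0]]
wrist_force: [-0.5, 0.3, -1.7]
finger_gap: 0.0424
grip_force: 30.7
```

```bash
python3 - <<'E'
from h import *
s=manip.get_state(); print(s["tcp_pos"],s["finger_gap"],"goal",spot(20)); plan([*spot(20),.037],down(np.radians(110)),6,34)
E
```

```text
[ 0.62074346 -0.0219226   0.17481018] 0.042365146890444176 goal [ 0.6220877  -0.02101919]
ang total deg 0.1 dist 0.1378 q6 -2.04
[[[-0.003,0.001,0.23],[0.0,-0.0,0.0001],34],[[-0.003,0.001,0.23],[0.0,-0.0,0.0001],34],[[-0.003,0.001,0.23],[0.0,-0.0,0.0001],34],[[-0.003,0.001,0.23],[0.0,-0.0,0.0001],34],[[-0.003,0.001,0.23],[0.0,-0.0,0.0001],34],[[-0.003,0.001,0.23],[0.0,-0.0,0.0001],34]]
```

servo_tool([
  [[-0.003,0,0.2],[0,0,0],34],
  [[0,0,0.35],[0,0,0],34],
  [[0,0,0.35],[0,0,0],34],
  [[0,0,0.3],[0,0,0],34],
  [[0,0,0.15],[0,0,0],34],
  [[0,0,0.02],[0,0,0],34],
  [[0,0,0],[0,0,0],34],
])

```text
time_s: 31.6
tcp_pos: [0.6215, -0.0212, 0.0384]
orientation: [[-0.939, -0.345, 0.001], [-0.345, 0.939, -0.0], [-0.001, -0.0, -1.0]]
wrist_force: [0.3, -0.1, -1.2]
finger_gap: 0.0426
grip_force: 30.7
```

servo_tool([
  [[0,0,0],[0,0,0],48],
  [[0,0,0],[0,0,0],56],
  [[0,0,0],[0,0,0],56],
  [[0,0,-0.2],[0,0,0],56],
  [[0,0,-0.4],[0,0,0],56],
  [[0,0,-0.5],[0,0,0],56],
  [[0,0,-0.4],[0,0,0],56],
])

```text
time_s: 32.3
tcp_pos: [0.622, -0.0215, 0.1915]
orientation: [[-0.939, -0.344, 0.004], [-0.344, 0.939, 0.0], [-0.004, -0.001, -1.0]]
wrist_force: [1.1, -1.0, 0.4]
finger_gap: 0.0556
grip_force: 0.0
```

```bash
python3 - <<'E'
from h import *
print(manip.get_state()["tcp_pos"]); im,c=check("top13")
R=down(np.radians(54)); a=plan([.605,.2535,.165],R,12,68)
E
```

```text
[ 0.62198414 -0.02146203  0.19151016]
changed [([234.0, 230.0], 621, [0.521, 0.181]), ([158.0, 257.0], 613, [0.462, 0.346]), ([270.0, 295.0], 402, [0.38, 0.1]), ([209.0, 273.0], 545, [0.427, 0.234])]
ang total deg 56.2 dist 0.2784 q6 -2.04
[[[-0.062,0.222,0.029],[0.0,0.0005,0.026],68],[[-0.044,0.226,0.029],[0.0,0.0005,0.026],68],[[-0.026,0.229,0.029],[0.0,0.0005,0.026],68],[[-0.007,0.23,0.029],[0.0,0.0005,0.026],68],[[0.012,0.23,0.029],[0.0,0.0005,0.026],68],[[0.031,0.228,0.029],[0.0,0.0005,0.026],68],[[0.049,0.225,0.029],[0.0,0.0005,0.026],68],[[0.067,0.22,0.029],[0.0,0.0005,0.026],68],[[0.085,0.214,0.029],[0.0,0.0005,0.026],68],[[0.102,0.206,0.029],[0.0,0.0005,0.026],68],[[0.119,0.197,0.029],[0.0,0.0005,0.026],68],[[0.134,0.187,0.029],[0.0,0.0005,0.026],68]]
```

servo_tool([
  [[-0.062,0.222,0.02],[0,0,0.026],68],
  [[-0.044,0.226,0.02],[0,0,0.026],68],
  [[-0.026,0.229,0.02],[0,0,0.026],68],
  [[-0.007,0.23,0.02],[0,0,0.026],68],
  [[0.012,0.23,0.02],[0,0,0.026],68],
  [[0.031,0.228,0.02],[0,0,0.026],68],
  [[0.049,0.225,0.02],[0,0,0.026],68],
  [[0.067,0.22,0.02],[0,0,0.026],68],
])

```text
time_s: 33.15
tcp_pos: [0.6071, 0.1633, 0.1723]
orientation: [[-0.954, 0.301, 0.002], [0.301, 0.954, 0.001], [-0.002, 0.001, -1.0]]
wrist_force: [0.4, -1.3, -0.6]
finger_gap: 0.0678
grip_force: 0.0
```

servo_tool([
  [[0.085,0.214,0.02],[0,0,0.026],68],
  [[0.102,0.206,0.02],[0,0,0.026],68],
  [[0.119,0.197,0.02],[0,0,0.026],68],
  [[0.134,0.187,0.02],[0,0,0.026],68],
  [[0,0,0],[0,0,0],68],
  [[0,0,0],[0,0,0],68],
])

```text
time_s: 33.75
tcp_pos: [0.5999, 0.2541, 0.1639]
orientation: [[-0.81, 0.586, 0.001], [0.586, 0.81, 0.0], [-0.001, 0.001, -1.0]]
wrist_force: [-0.4, -0.3, -1.0]
finger_gap: 0.0681
grip_force: 0.0
```

```bash
python3 - <<'E'
from h import *
im,c=snap("wrist","w14"); s=manip.get_state(); print(s["tcp_pos"],s["qvel"].round(3))
print("exp body",proj(c,[.605,.2535,.06]),"head",proj(c,[.61,.25,.085]))
hsv=cv2.cvtColor(im,cv2.COLOR_RGB2HSV); h,S,v=[hsv[:,:,i].astype(int) for i in range(3)]
m=(h>22)&(h<34)&(S>165); m[330:]=0; n,l,st,ce=cv2.connectedComponentsWithStats(m.astype('u1'))
for i in range(1,n):
    if st[i,4]>80: print("yel",st[i],ce[i].round(1),at_z(c,*ce[i],.062)[:2].round(4))
plan([.605,.2535,.044],down(np.radians(54)),6,68)
E
```

```text
[0.60007318 0.25355496 0.16392788] [-0.014 -0.003  0.005  0.     0.001  0.005]
exp body [324.39316563 250.24267041] head [324.81181715 269.56096776]
yel [322 217  11  12  99] [327.  223.1] [0.5892 0.2671]
yel [300 226  52  23 498] [324.7 235.8] [0.5958 0.2603]
yel [313 256  24  25 465] [324.4 267.9] [0.6156 0.2459]
ang total deg 0.1 dist 0.12 q6 -0.63
[[[-0.007,0.005,0.2],[0.0,0.0,0.0],68],[[-0.007,0.005,0.2],[0.0,0.0,0.0],68],[[-0.007,0.005,0.2],[0.0,0.0,0.0],68],[[-0.007,0.005,0.2],[0.0,0.0,0.0],68],[[-0.007,0.005,0.2],[0.0,0.0,0.0],68],[[-0.007,0.005,0.2],[0.0,0.0,0.0],68]]
```

servo_tool([
  [[-0.007,0.005,0.2],[0,0,0],68],
  [[-0.007,0.005,0.2],[0,0,0],68],
  [[-0.007,0.005,0.2],[0,0,0],68],
  [[-0.007,0.005,0.2],[0,0,0],68],
  [[-0.007,0.005,0.2],[0,0,0],68],
  [[-0.007,0.005,0.19],[0,0,0],65],
  [[0,0,0],[0,0,0],54],
  [[0,0,0],[0,0,0],46],
])

```text
time_s: 34.6
tcp_pos: [0.6052, 0.253, 0.0447]
orientation: [[-0.809, 0.588, -0.0], [0.588, 0.809, -0.0], [0.0, -0.0, -1.0]]
wrist_force: [0.5, 0.5, 0.2]
finger_gap: 0.0457
grip_force: 0.0
```

servo_tool([
  [[0,0,0],[0,0,0],40],
  [[0,0,0],[0,0,0],32],
  [[0,0,0],[0,0,0],32],
  [[0,0,-0.1],[0,0,0],32],
  [[0,0,-0.3],[0,0,0],32],
  [[0,0,-0.4],[0,0,0],32],
  [[0,0,-0.4],[0,0,0],32],
  [[0,0,-0.2],[0,0,0],32],
])

```text
time_s: 35.4
tcp_pos: [0.6068, 0.2545, 0.1905]
orientation: [[-0.809, 0.588, 0.007], [0.588, 0.809, 0.002], [-0.004, 0.006, -1.0]]
wrist_force: [-0.0, 0.8, 0.2]
finger_gap: 0.0409
grip_force: 30.5
```

```bash
python3 - <<'E'
from h import *
s=manip.get_state(); print(s["tcp_pos"],s["finger_gap"],s["grip_force"],s["wrist_force"]); drop(200,110,13,32,z=.18,r=.04)
E
```

```text
[0.60681035 0.25447246 0.19052871] 0.04086465773813182 30.478957647574134 [-0.00903555  0.80501152  0.24823178]
ang total deg 56.0 dist 0.3089 q6 -0.63
[[[-0.1,-0.216,0.007],[0.0001,0.0002,-0.0239],32],[[-0.083,-0.222,0.007],[0.0001,0.0002,-0.0239],32],[[-0.066,-0.228,0.007],[0.0001,0.0002,-0.0239],32],[[-0.049,-0.232,0.007],[0.0001,0.0002,-0.0239],32],[[-0.031,-0.235,0.007],[0.0001,0.0002,-0.0239],32],[[-0.014,-0.237,0.007],[0.0001,0.0002,-0.0239],32],[[0.004,-0.237,0.007],[0.0001,0.0002,-0.0239],32],[[0.022,-0.236,0.008],[0.0001,0.0002,-0.0239],32],[[0.04,-0.234,0.008],[0.0001,0.0002,-0.0239],32],[[0.057,-0.23,0.008],[0.0001,0.0002,-0.0239],32],[[0.074,-0.226,0.008],[0.0001,0.0002,-0.0239],32],[[0.091,-0.219,0.008],[0.0001,0.0002,-0.0239],32],[[0.107,-0.212,0.008],[0.0001,0.0002,-0.0239],32]]
down 1.4499999999999997
```

servo_tool([
  [[-0.1,-0.216,0.007],[0,0,-0.0239],32],
  [[-0.083,-0.222,0.007],[0,0,-0.0239],32],
  [[-0.066,-0.228,0.007],[0,0,-0.0239],32],
  [[-0.049,-0.232,0.007],[0,0,-0.0239],32],
  [[-0.031,-0.235,0.007],[0,0,-0.0239],32],
  [[-0.014,-0.237,0.007],[0,0,-0.0239],32],
  [[0.004,-0.237,0.007],[0,0,-0.0239],32],
  [[0.022,-0.236,0.008],[0,0,-0.0239],32],
])

```text
time_s: 36.2
tcp_pos: [0.568, 0.0668, 0.1798]
orientation: [[-1.0, 0.024, 0.001], [0.024, 1.0, 0.0], [-0.001, 0.0, -1.0]]
wrist_force: [-0.0, 0.0, 0.1]
finger_gap: 0.0411
grip_force: 30.5
```

servo_tool([
  [[0.04,-0.234,0.008],[0,0,-0.0239],32],
  [[0.057,-0.23,0.008],[0,0,-0.0239],32],
  [[0.074,-0.226,0.008],[0,0,-0.0239],32],
  [[0.091,-0.219,0.008],[0,0,-0.0239],32],
  [[0.107,-0.212,0.008],[0,0,-0.0239],32],
  [[0,0,0],[0,0,0],32],
  [[0,0,0],[0,0,0],32],
])

```text
time_s: 36.9
tcp_pos: [0.5452, -0.0489, 0.1755]
orientation: [[-0.941, -0.339, 0.001], [-0.339, 0.941, 0.0], [-0.001, -0.0, -1.0]]
wrist_force: [0.7, 0.2, -1.2]
finger_gap: 0.0404
grip_force: 30.5
```

```bash
python3 - <<'E'
from h import *
s=manip.get_state(); print(s["tcp_pos"],s["finger_gap"],"goal",spot(200)); plan([*spot(200),.037],down(np.radians(110)),6,34)
im,c=snap("wrist","w15")
cv2.imwrite("pics/w15s.png",im[::2,::2,::-1])
E
```

```text
[ 0.54519178 -0.04891029  0.17546929] 0.040427535294254344 goal [ 0.5469123  -0.04838081]
ang total deg 0.2 dist 0.1385 q6 -2.1
[[[-0.003,-0.0,0.231],[-0.0,0.0001,-0.0002],34],[[-0.003,-0.0,0.231],[-0.0,0.0001,-0.0002],34],[[-0.003,-0.0,0.231],[-0.0,0.0001,-0.0002],34],[[-0.003,-0.0,0.231],[-0.0,0.0001,-0.0002],34],[[-0.003,-0.0,0.231],[-0.0,0.0001,-0.0002],34],[[-0.003,-0.0,0.231],[-0.0,0.0001,-0.0002],34]]
```

View pics/w15s.png

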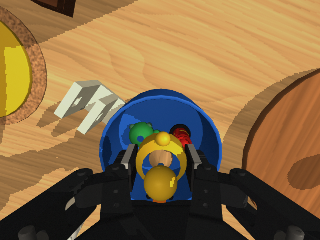

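The tub holds the turtle (140,130) and the firefighter (181,135), with the duck in the grip (160,170). I'll lower the duck into the free quarter.

servo_tool([
  [[-0.003,0,0.2],[0,0,0],32],
  [[0,0,0.35],[0,0,0],32],
  [[0,0,0.35],[0,0,0],32],
  [[0,0,0.3],[0,0,0],32],
  [[0,0,0.15],[0,0,0],32],
  [[0,0,0.02],[0,0,0],32],
  [[0,0,0],[0,0,0],32],
])

```text
time_s: 37.65
tcp_pos: [0.5459, -0.0484, 0.0384]
orientation: [[-0.94, -0.341, 0.0], [-0.341, 0.94, 0.0], [-0.0, -0.0, -1.0]]
wrist_force: [0.2, -0.9, 0.3]
finger_gap: 0.0406
grip_force: 33.4
```

servo_tool([
  [[0,0,0],[0,0,0],46],
  [[0,0,0],[0,0,0],54],
  [[0,0,0],[0,0,0],54],
  [[0,0,-0.2],[0,0,0],54],
  [[0,0,-0.4],[0,0,0],54],
  [[0,0,-0.5],[0,0,0],54],
  [[0,0,-0.4],[0,0,0],54],
  [[0,0,-0.1],[0,0,0],54],
])

```text
time_s: 38.45
tcp_pos: [0.5482, -0.0497, 0.2049]
orientation: [[-0.94, -0.341, 0.01], [-0.341, 0.94, -0.003], [-0.009, -0.006, -1.0]]
wrist_force: [-0.8, 0.0, 0.2]
finger_gap: 0.0537
grip_force: 0.0
```

```bash
python3 - <<'E'
from h import *
s=manip.get_state(); print(s["tcp_pos"],s["time_s"]); im,c=check("top16")
R=down(np.radians(20)); a=plan([.5741,-.3603,.12],R,13,60)
# lid on mat: yellow centroid/circle
hsv=cv2.cvtColor(im,cv2.COLOR_RGB2HSV); h,S=hsv[:,:,0].astype(int),hsv[:,:,1].astype(int)
m=((abs(h-28)<5)&(S>150)); m[:,:420]=0; m[:150]=0; m[280:]=0; m=cv2.morphologyEx(m.astype('u1'),cv2.MORPH_OPEN,np.ones((3,3)))
n,l,st,ce=cv2.connectedComponentsWithStats(m); i=1+st[1:,4].argmax(); cn=max(cv2.findContours((l==i).astype('u1'),0,1)[0],key=len)[:,0]
P=np.array([at_z(c,*p,.019)[:2] for p in cn]); from scipy.optimize import least_squares
print("lid on mat",least_squares(lambda x:np.hypot(*(P-x[:2]).T)-x[2],[.574,-.36,.088],loss='soft_l1',f_scale=.001).x,st[i])
E
```

```text
[ 0.54816541 -0.04968568  0.20485963] 38.45
changed [([213.0, 185.0], 354, [0.622, 0.231]), ([201.0, 187.0], 32, [0.618, 0.256]), ([234.0, 230.0], 602, [0.521, 0.181]), ([158.0, 257.0], 598, [0.462, 0.346]), ([209.0, 273.0], 518, [0.427, 0.234])]
ang total deg 89.9 dist 0.3229 q6 -2.11
[[[0.063,-0.231,0.065],[0.0,0.0003,0.0384],60],[[0.035,-0.237,0.065],[0.0,0.0003,0.0384],60],[[0.006,-0.24,0.065],[0.0,0.0003,0.0384],60],[[-0.023,-0.238,0.066],[0.0,0.0003,0.0384],60],[[-0.052,-0.234,0.066],[0.0,0.0003,0.0384],60],[[-0.08,-0.226,0.066],[0.0,0.0003,0.0384],60],[[-0.106,-0.215,0.065],[0.0,0.0003,0.0384],60],[[-0.131,-0.2,0.065],[0.0,0.0003,0.0384],60],[[-0.155,-0.183,0.065],[0.0,0.0003,0.0384],60],[[-0.176,-0.163,0.065],[0.0,0.0003,0.0384],60],[[-0.194,-0.141,0.065],[0.0,0.0003,0.0384],60],[[-0.21,-0.116,0.065],[0.0,0.0003,0.0384],60],[[-0.222,-0.09,0.065],[0.0,0.0003,0.0384],60]]
lid on mat [ 0.57705722 -0.33247943  0.05922095] [438 180  24  59 984]
```

servo_tool([
  [[0.063,-0.231,0.05],[0,0,0.0384],60],
  [[0.035,-0.237,0.05],[0,0,0.0384],60],
  [[0.006,-0.24,0.05],[0,0,0.0384],60],
  [[-0.023,-0.238,0.05],[0,0,0.0384],60],
  [[-0.052,-0.234,0.05],[0,0,0.0384],60],
  [[-0.08,-0.226,0.05],[0,0,0.0384],60],
  [[-0.106,-0.215,0.05],[0,0,0.0384],60],
  [[-0.131,-0.2,0.05],[0,0,0.0384],60],
])

```text
time_s: 39.3
tcp_pos: [0.5598, -0.2404, 0.1552]
orientation: [[-0.812, 0.583, -0.003], [0.583, 0.812, 0.001], [0.004, -0.001, -1.0]]
wrist_force: [0.1, 0.8, 0.5]
finger_gap: 0.0598
grip_force: 0.0
```

servo_tool([
  [[-0.155,-0.183,0.05],[0,0,0.0384],60],
  [[-0.176,-0.163,0.05],[0,0,0.0384],60],
  [[-0.194,-0.141,0.05],[0,0,0.0384],60],
  [[-0.21,-0.116,0.05],[0,0,0.0384],60],
  [[-0.222,-0.09,0.05],[0,0,0.0384],60],
  [[0,0,0],[0,0,0],60],
  [[0,0,0],[0,0,0],60],
])

```text
time_s: 40.0
tcp_pos: [0.5702, -0.3589, 0.1306]
orientation: [[-0.343, 0.939, -0.003], [0.939, 0.343, 0.002], [0.003, -0.002, -1.0]]
wrist_force: [0.5, 0.3, -0.3]
finger_gap: 0.0601
grip_force: 0.0
```

```bash
python3 - <<'E'
from h import *
im,c=snap("wrist","w17"); s=manip.get_state(); print(s["tcp_pos"],s["q"].round(2))
x,y=proj(c,[.5741,-.3603,.048]); print("exp knob top px",x,y)
x,y=int(x),int(y); w=im[y-50:y+50,x-50:x+50].astype(int); dk=((w[:,:,0]<120)&(w[:,:,2]<80)&(w[:,:,1]<80)); 
n,l,st,ce=cv2.connectedComponentsWithStats(dk.astype('u1')); i=1+st[1:,4].argmax(); print("dark",st[i]+[x-50,y-50,0,0,0],ce[i]+[x-50,y-50])
hsv=cv2.cvtColor(im,cv2.COLOR_RGB2HSV); m=((abs(hsv[:,:,0].astype(int)-28)<5)&(hsv[:,:,1]>165)).astype('u1'); m=cv2.morphologyEx(m,cv2.MORPH_OPEN,np.ones((5,5)))
cn=max(cv2.findContours(m,0,1)[0],key=len)[:,0]; cn=cn[(cn[:,1]<250)&(cn[:,0]>3)&(cn[:,0]<636)&(cn[:,1]>3)]
P=np.array([at_z(c,*p,.018)[:2] for p in cn]); from scipy.optimize import least_squares
print(len(P),"lid",least_squares(lambda x:np.hypot(*(P-x[:2]).T)-x[2],[.574,-.36,.088],loss='soft_l1',f_scale=.001).x)
# pin still in groove?
R=down(np.radians(20)); a=plan([.5741,-.3603,.0235],R,6,60)
E
```

```text
[ 0.57056126 -0.35844766  0.13118634] [-0.64  0.25  1.68  0.    1.22 -0.99]
exp knob top px 326.5444860029832 257.15147974716774
dark [ 305  230   41   46 1477] [324.82125931 252.63371699]
305 lid [ 0.58156039 -0.35176861  0.07366808]
ang total deg 0.2 dist 0.1078 q6 -0.99
[[[-0.005,0.005,0.179],[-0.0001,-0.0001,0.0001],60],[[-0.005,0.005,0.179],[-0.0001,-0.0001,0.0001],60],[[-0.005,0.005,0.179],[-0.0001,-0.0001,0.0001],60],[[-0.005,0.005,0.179],[-0.0001,-0.0001,0.0001],60],[[-0.005,0.005,0.179],[-0.0001,-0.0001,0.0001],60],[[-0.005,0.005,0.179],[-0.0001,-0.0001,0.0001],60]]
```

servo_tool([
  [[-0.005,0.005,0.179],[0,0,0],60],
  [[-0.005,0.005,0.179],[0,0,0],60],
  [[-0.005,0.005,0.179],[0,0,0],60],
  [[-0.005,0.005,0.179],[0,0,0],55],
  [[-0.005,0.005,0.179],[0,0,0],50],
  [[-0.005,0.005,0.17],[0,0,0],50],
  [[0,0,0],[0,0,0],42],
  [[0,0,0],[0,0,0],36],
], force=70)

```text
time_s: 40.85
tcp_pos: [0.5751, -0.3609, 0.0256]
orientation: [[-0.343, 0.939, -0.001], [0.939, 0.343, 0.001], [0.001, -0.001, -1.0]]
wrist_force: [-0.1, -0.3, -0.2]
finger_gap: 0.0356
grip_force: 0.0
```

servo_tool([
  [[0,0,0],[0,0,0],30],
  [[0,0,0],[0,0,0],18],
  [[0,0,0],[0,0,0],18],
  [[0,0,0],[0,0,0],18],
])

```text
time_s: 41.25
tcp_pos: [0.5761, -0.3617, 0.0278]
orientation: [[-0.343, 0.939, 0.002], [0.939, 0.343, -0.002], [-0.002, 0.001, -1.0]]
wrist_force: [0.4, -0.7, 4.6]
finger_gap: 0.0258
grip_force: 69.2
```

servo_tool([
  [[0,0,-0.05],[0,0,0],18],
  [[0,0,-0.15],[0,0,0],18],
  [[0,0,-0.25],[0,0,0],18],
  [[0,0,-0.35],[0,0,0],18],
  [[0,0,-0.35],[0,0,0],18],
  [[0,0,-0.35],[0,0,0],18],
  [[0,0,-0.3],[0,0,0],18],
  [[0,0,-0.1],[0,0,0],18],
])

```text
time_s: 42.05
tcp_pos: [0.5767, -0.362, 0.222]
orientation: [[-0.343, 0.939, 0.006], [0.939, 0.343, -0.005], [-0.006, 0.004, -1.0]]
wrist_force: [-0.1, -0.3, -1.0]
finger_gap: 0.0256
grip_force: 69.0
```

```bash
python3 - <<'E'
from h import *
s=manip.get_state(); print(s["tcp_pos"],s["finger_gap"],s["wrist_force"])
a=plan([.5845,-.0347,.205],down(np.radians(20)),14,18)
E
```

```text
[ 0.57669365 -0.36199912  0.22196509] 0.025648694076657874 [-0.0933313  -0.26342946 -0.96384134]
ang total deg 0.5 dist 0.3278 q6 -0.99
[[[0.218,0.085,0.011],[0.0001,0.0001,0.0],18],[[0.218,0.085,0.011],[0.0001,0.0001,0.0],18],[[0.218,0.085,0.011],[0.0001,0.0001,0.0],18],[[0.218,0.085,0.011],[0.0001,0.0001,0.0],18],[[0.218,0.085,0.011],[0.0001,0.0001,0.0],18],[[0.218,0.085,0.011],[0.0001,0.0001,0.0],18],[[0.218,0.085,0.012],[0.0001,0.0001,0.0],18],[[0.218,0.085,0.012],[0.0001,0.0001,0.0],18],[[0.218,0.085,0.012],[0.0001,0.0001,0.0],18],[[0.218,0.085,0.012],[0.0001,0.0001,0.0],18],[[0.218,0.085,0.012],[0.0001,0.0001,0.0],18],[[0.218,0.085,0.012],[0.0001,0.0001,0.0],18],[[0.218,0.085,0.012],[0.0001,0.0001,0.0],18],[[0.218,0.085,0.012],[0.0001,0.0001,0.0],18]]
```

servo_tool([
  [[0.218,0.085,0.005],[0,0,0],18],
  [[0.218,0.085,0.005],[0,0,0],18],
  [[0.218,0.085,0.005],[0,0,0],18],
  [[0.218,0.085,0.005],[0,0,0],18],
  [[0.218,0.085,0.005],[0,0,0],18],
  [[0.218,0.085,0.005],[0,0,0],18],
  [[0.218,0.085,0.005],[0,0,0],18],
  [[0.218,0.085,0.005],[0,0,0],18],
])

```text
time_s: 42.85
tcp_pos: [0.5776, -0.1706, 0.2092]
orientation: [[-0.344, 0.939, -0.004], [0.939, 0.344, 0.002], [0.004, -0.003, -1.0]]
wrist_force: [0.2, -0.2, -0.4]
finger_gap: 0.0257
grip_force: 69.0
```

servo_tool([
  [[0.218,0.085,0.005],[0,0,0],18],
  [[0.218,0.085,0.005],[0,0,0],18],
  [[0.218,0.085,0.005],[0,0,0],18],
  [[0.218,0.085,0.005],[0,0,0],18],
  [[0.218,0.085,0.005],[0,0,0],18],
  [[0.218,0.085,0.005],[0,0,0],18],
  [[0,0,0],[0,0,0],18],
  [[0,0,0],[0,0,0],18],
])

```text
time_s: 43.65
tcp_pos: [0.5808, -0.032, 0.2071]
orientation: [[-0.345, 0.939, -0.004], [0.939, 0.345, 0.0], [0.001, -0.003, -1.0]]
wrist_force: [0.2, 0.7, -1.3]
finger_gap: 0.0255
grip_force: 69.0
```

```bash
python3 - <<'E'
from h import *
s=manip.get_state(); print(s["tcp_pos"],s["finger_gap"],s["wrist_force"],s["wrist_torque"])
a=plan([.585,-.0345,.125],down(np.radians(20)),7,18)
im,c=snap("wrist","w18"); im2,c2=snap("scene","s18"); cv2.imwrite("pics/s18c.png",np.hstack([im[:,:,::-1][::2,::2],im2[60:360,130:430,::-1][::1,::1][:240,:300]]))
E
```

```text
[ 0.5807697  -0.03197178  0.20711887] 0.025463797620929995 [ 0.18843281  0.65639234 -1.28931658] [-0.0053367   0.02881437  0.03909082]
ang total deg 0.3 dist 0.0823 q6 -0.5
[[[-0.006,0.005,0.117],[-0.0001,-0.0001,0.0002],18],[[-0.006,0.005,0.117],[-0.0001,-0.0001,0.0002],18],[[-0.006,0.005,0.117],[-0.0001,-0.0001,0.0002],18],[[-0.006,0.005,0.117],[-0.0001,-0.0001,0.0002],18],[[-0.006,0.005,0.117],[-0.0001,-0.0001,0.0002],18],[[-0.006,0.005,0.117],[-0.0001,-0.0001,0.0002],18],[[-0.005,0.004,0.117],[-0.0001,-0.0001,0.0002],18]]
```

View pics/s18c.png

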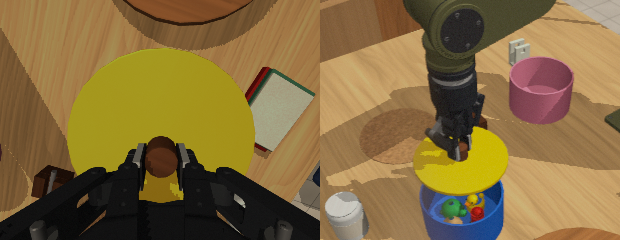

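The lid is held level over the tub, with the turtle, duck, firefighter and top inside. I'll lower it.

servo_tool([
  [[-0.006,0.005,0.117],[0,0,0],18],
  [[-0.006,0.005,0.117],[0,0,0],18],
  [[-0.006,0.005,0.117],[0,0,0],18],
  [[-0.006,0.005,0.117],[0,0,0],18],
  [[-0.006,0.005,0.117],[0,0,0],18],
  [[-0.006,0.005,0.117],[0,0,0],18],
  [[-0.005,0.004,0.1],[0,0,0],18],
  [[0,0,0],[0,0,0],18],
])

```text
time_s: 44.55
tcp_pos: [0.5857, -0.0361, 0.1267]
orientation: [[-0.343, 0.939, -0.004], [0.939, 0.343, 0.001], [0.002, -0.003, -1.0]]
wrist_force: [-0.4, 0.3, -1.1]
finger_gap: 0.0258
grip_force: 69.0
```

servo_tool([
  [[0,0,0.02],[0,0,0],18],
  [[0,0,0.02],[0,0,0],18],
  [[0,0,0.02],[0,0,0],18],
  [[0,0,0],[0,0,0],18],
])

```text
time_s: 44.95
tcp_pos: [0.5869, -0.0362, 0.1231]
orientation: [[-0.343, 0.939, 0.0], [0.939, 0.343, -0.0], [-0.0, 0.0, -1.0]]
wrist_force: [-0.1, 0.6, -2.7]
finger_gap: 0.0257
grip_force: 69.0
```

servo_tool([
  [[0.018,-0.009,0],[0,0,0],18],
  [[0,0,0.025],[0,0,0],18],
  [[0,0,0.025],[0,0,0],18],
  [[0,0,0.015],[0,0,0],18],
  [[0,0,0.01],[0,0,0],18],
  [[0,0,0],[0,0,0],18],
])

```text
time_s: 45.55
tcp_pos: [0.5854, -0.0348, 0.1158]
orientation: [[-0.343, 0.939, -0.0], [0.939, 0.343, 0.0], [0.0, -0.0, -1.0]]
wrist_force: [-2.1, 0.4, 1.1]
finger_gap: 0.0253
grip_force: 69.3
```

Seated at the expected height (0.116) with light contact. I'll nudge it down, release and rise.

servo_tool([
  [[0,0,0.01],[0,0,0],18],
  [[0,0,0],[0,0,0],18],
  [[0,0,0],[0,0,0],30],
  [[0,0,0],[0,0,0],45],
  [[0,0,0],[0,0,0],60],
  [[0,0,-0.1],[0,0,0],60],
  [[0,0,-0.4],[0,0,0],60],
  [[0,0,-0.5],[0,0,0],60],
])

```text
time_s: 46.35
tcp_pos: [0.5837, -0.0346, 0.2131]
orientation: [[-0.343, 0.939, -0.006], [0.939, 0.343, 0.001], [0.003, -0.005, -1.0]]
wrist_force: [1.1, 0.4, -0.6]
finger_gap: 0.0598
grip_force: 0.0
```

servo_tool([
  [[-0.3,0,-0.3],[0,0,0],60],
  [[-0.4,0,-0.1],[0,0,0],60],
  [[-0.4,0,0],[0,0,0],60],
  [[-0.4,0,0],[0,0,0],60],
  [[0,0,0],[0,0,0],60],
  [[0,0,0],[0,0,0],60],
])

```text
time_s: 46.95
tcp_pos: [0.6369, -0.1763, 0.2547]
orientation: [[-0.342, 0.94, -0.0], [0.94, 0.342, 0.0], [0.001, -0.0, -1.0]]
wrist_force: [1.2, 0.6, 0.2]
finger_gap: 0.0603
grip_force: 0.0
```

```bash
python3 - <<'E'
from h import *
from scipy.optimize import least_squares
s=manip.get_state(); print(s["tcp_pos"],s["time_s"])
im,c=snap("scene","s19"); i0,c0=load("scene0")
def ell(im):
    hsv=cv2.cvtColor(im,cv2.COLOR_RGB2HSV); m=((abs(hsv[:,:,0].astype(int)-28)<5)&(hsv[:,:,1]>160)); m[:, :200]=0; m[:,340:]=0; m[300:]=0; m[:200]=0
    cn=max(cv2.findContours(m.astype('u1'),0,1)[0],key=len); return cv2.fitEllipse(cv2.convexHull(cn)),cv2.boundingRect(cn)
print(ell(i0),ell(im))
t,tc=check("top19"); t0,_=load("top0")
def fit(im):
    hsv=cv2.cvtColor(im,cv2.COLOR_RGB2HSV); m=np.zeros((480,640),'u1'); s=hsv[145:255,280:390]; m[145:255,280:390]=((abs(s[:,:,0].astype(int)-28)<4)&(s[:,:,1]>145)); m=cv2.morphologyEx(m,cv2.MORPH_OPEN,np.ones((3,3)))
    cn=max(cv2.findContours(m,0,1)[0],key=len)[:,0]; P=np.array([at_z(tc,*p,.106)[:2] for p in cn]); return least_squares(lambda x:np.hypot(*(P-x[:2]).T)-x[2],[.585,-.034,.088],loss='soft_l1',f_scale=.001).x
print("top lid",fit(t0),fit(t))
# pin + cup + bystanders change
for nm,(a,b,x,y) in dict(cup=(165,213,205,250),books=(268,95,336,152),tin=(368,90,406,135)).items():
    print(nm,(np.abs(t.astype(int)-t0).max(2)[b:y,a:x]>45).sum())
hsv=cv2.cvtColor(t,cv2.COLOR_RGB2HSV); m=((hsv[:,:,0]<7)|(hsv[:,:,0]>174))&(hsv[:,:,1]>190)&(hsv[:,:,2]>60); m[:250]=0;m[310:]=0;m[:,:400]=0; a=np.argwhere(m[:,:520]); print("pin knob",len(a),at_z(tc,*a.mean(0)[::-1],.044)[:2] if len(a) else None)
E
```

```text
[ 0.63686662 -0.17633327  0.25465861] 46.95
(((271.1148376464844, 251.3107452392578), (67.56224822998047, 87.65019989013672), 84.79106903076172), (228, 218, 87, 68)) (((271.1940612792969, 251.82606506347656), (67.93456268310547, 87.68970489501953), 84.84050750732422), (228, 218, 87, 69))
changed [([213.0, 185.0], 364, [0.621, 0.231]), ([201.0, 187.0], 32, [0.618, 0.256]), ([234.0, 230.0], 613, [0.521, 0.181]), ([158.0, 257.0], 599, [0.462, 0.346]), ([209.0, 273.0], 520, [0.427, 0.234])]
top lid [ 0.58641192 -0.03386649  0.0861214 ] [ 0.587105   -0.03284389  0.08616661]
cup 95
books 0
tin 295
pin knob 76 [ 0.42078544 -0.31203056]
```

```bash
python3 - <<'E'
from h import *
t,_=load("top19");t0,_=load("top0");s,_=load("scene0");s1,_=load("s19")
d=np.abs(t.astype(int)-t0).max(2)>45; a=np.argwhere(d[213:250,165:205]); print("cup diff px range",a.min(0)+[213,165],a.max(0)+[213,165]); yy,xx=np.mgrid[:480,:640]; print("within cup",(d&(np.hypot(xx-184,yy-232)<15)).sum())
e=np.abs(s1.astype(int)-s).max(2)>45; print("scene tin",e[252:300,135:180].sum(),"books",e[310:388,175:248].sum(),"cup",e[332:378,386:428].sum())
E
```

```text
cup diff px range [240 165] [249 177]
within cup 1
scene tin 0 books 0 cup 45
```

```bash
python3 -c "
from workcell import manip; print(manip.job_done())"
```

```text
the job is handed in; nothing more can be done
None
```

The job is handed in at about 47 s of robot time: the pin lies in the groove of the rest, all four toys on the lazy Susan (turtle, firefighter, top and duck; no car) are in the tub, the lid is back on and seated flat, and the camera checks show the cup, books and tea tin unmoved.

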